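Pin a filter holder's plate stack and latch the pin

ROBOT

A 7-joint arm with a two-finger parallel gripper is mounted at the origin on the work surface. World frame = base frame: x ahead of the robot, y to its left, z up, the work surface at z = 0. Lengths are in m, angles in rad, forces in N, time in s.
With the tool pointing down it reaches from about 0.425 to 0.925 m from the base axis. Payload 6.8 kg.
Tool frame: the origin (TCP) lies at the very end of the fingers, on their centre line; the grasp point (between the pads) lies 19 mm behind it; y points along the fingers, z is the direction in which the jaws open and shut, and the axes are right-handed (so a half turn about y gives the same grasp; the last joint's range is limited). The gripper opens to 85 mm and grips with 20 to 120 N. Pads are 22 mm wide; open, the fingers measure 114 mm over their backs; the gripper's body (76 mm by 85 mm) begins 54 mm behind the grasp point. The pads swing forward as they close: fully open they stand 13 mm farther back than shut.
Start: joints at [-1.355, 0.477, 0.022, 1.555, -0.011, 1.109, -0.083], TCP at [0.215, 0.64, 0.201] pointing down, gripper open.
Joint ranges: [-2.96, 2.96], [-0.34, 2.1], [-1.41, 1.46], [0.24, 2.44], [-1.37, 4.51], [0.17, 1.92], [-2.96, 2.96]. Speed limits (rad/s): [2.39, 2.39, 3.14, 3.14, 3.14, 3.14, 3.14].

INTERFACE

Orientations are given as a rotation vector (axis times angle).
In Python, from bench import r gives the robot as it stands.
- The arm moves only by the tool drive_tool, never from a script. Its argument "series" is a list of rows, each a list of 7 numbers: the shift along the tool's x, y, z in mm, then the turn, a rotation vector about the tool's x, y, z in degrees, then the finger opening in mm, from 0 to 85.4. In form: [[tx, ty, tz, wx, wy, wz, grip], ...]. A call has 1 to 5 rows; each row is the pose to reach, as a shift and turn from the pose measured when the call began, along the tool's axes at that moment; what a row does not reach only later rows make up. A row lasts 1/10 s, in which the tool goes at most 50 mm and 8.59 degrees, less where a joint would pass 70% of its speed; a pose out of reach is approached as far as the arm can. A call with a gripper value outside its range is refused whole. The fingers move at their own pace and stop on an object; "squeeze" is the grip in N (left out, the last holds). Time passes only in rows, so rows that repeat a pose let the fingers close. It gives the time, the measured TCP pose, the force and the opening at its end, in the units of the state.
- r.get_obs(): the state, without advancing time (a new reading comes with each control period).
- r.grab_frame(name): name is "side" or "top"; returns a dict with "frame" (400x640x3 uint8, blue, green, red), "intrinsics" (3x3 intrinsics, pixels), "distortion" ([k1, k2, p1, p2, k3] as OpenCV has them; the pictures are not rectified), "rvec" (rotation vector, rad) and "tvec" (3), from world to camera coordinates, as OpenCV has them. Camera axes: x right, y down, z forward; pixel columns grow to the right and rows downward; lengths in m; the calibration is good to about 2 mm. A picture is of the moment at which its call begins. There is no depth.
- r.hand_in(): hands the job in, once; it reports no verdict.
The state is a dict: "clock": time; "joints": joint angles; "qvel": joint speeds; "tau": joint torques, N m; "tcp_pos": TCP position; "orientation": TCP orientation; "contact_force": force on the tool from outside, world axes, zero at the start; "moment": the same for the moment, N m; "grip_width": finger opening in m.
Only numpy, scipy, OpenCV 4.12 (cv2) and the standard library are available. Lean on these libraries where they do the work, as an engineer would, in place of code of your own. Each camera call takes 0.05 s, during which the arm holds its last target.

TASK

Take the longer of the two stack pins from the white stand and push it down through the holder's steel cover, the white frame hidden under it and the aluminium base, until its collar sits flat on the cover; cover and frame have slewed on their pivot, so work their holes into line by feel. Then swing the wire bail over so that it lies down across the pin's head, and let go. Do not move the shorter pin, the bottle or the beaker.

Things in the scene. Friction and masses are not known exactly. Their poses are not given: they have to be found in the camera images.
- base: Fixed aluminium base block of the filter holder, 240 x 120 x 30 mm (x, y, z). Origin: centre of its underside, z up. Its x axis runs from the pivot end (pivot x = -85 mm) past the pin hole (x = 35 mm) to the bail end (bail hinge x = 105 mm), all at y = 0. Heights above the bench: base 0 to 30 mm, white plastic frame 30.5 to 42.5 mm, steel cover 43 to 55 mm.
- pivot (a point): Pivot axis of cover and frame at the base's top face, a vertical steel post whose cap tops out 61 mm above the bench. Base, frame and cover holes are vertical, go right through, are 11.5 mm wide and lie 120 mm from this axis. Cover and frame turn about it separately and stiffly (about 1 N sideways at the hole) and stay where left.
- base_hole (a point): Centre of the base's pin hole at the base's top face, 30 mm above the bench. Between base and cover lies the frame, 165 x 70 x 12 mm, set too deep under the cover for fingers. Its hole starts 6 to 17 mm to the side (base +y) of the base hole and is not reported: feel for it with the pin through the cover's hole, then carry cover and frame back into line.
- cover_hole (a point): Centre of the hole in the steel cover (175 x 106 x 12 mm), at the cover's top face, 55 mm above the bench; starts 3.5 to 17 mm to the side (base +y) of the base hole. x axis points away from the pivot.
- bail_bar (a point): Middle of the crossbar of the wire bail (6 mm steel wire, crossbar 60 mm long parallel to the base's y, two side arms 70 mm long hinged in two posts, at base x = 105 mm and 87 mm above the bench).
- bail (a joint): Bail angle in rad: 0 lying level, pointing at the pivot end with the crossbar above the pin hole, its underside 2 mm above the head of a seated pin; 1.57 upright; 2.1 leaning fully back, away from the pin. Starts leaning fully back. Swings freely and falls shut once past upright.
- long_pin_tab (a point): Centre of the longer steel pin's grip tab, 26 x 12 x 22 mm (its x, y, z; grasp the 12 mm way). Below: collar 30 mm wide, 5 mm thick; shank 10 mm wide, 50 mm long, its last 8 mm tapering to a flat 7 mm nose. Tab centre 66 mm above the nose, 71 mm above the bench when fully home. Starts upright, nose on the bench, in one of the stand's holes. 56 to 112 g.
- short_pin_tab (a point): Centre of the grip tab of the shorter stack pin, same head, shank only 36 mm long, tab centre 52 mm above its nose; stands in the other hole of the stand. Not used.
- stand: Fixed white plastic pin stand, 150 x 60 x 32 mm, origin at the centre of its underside; two through holes 11.5 mm wide at x = -38 and +38 mm. The pins' tabs are broad along its x and flat along its y.
- flask_mid (a point): Middle of an amber bottle, 60 mm wide, 100 mm tall. Not used.
- beaker_mid (a point): Middle of a glass beaker, 70 mm wide, 85 mm tall. Not used.
There are look-alikes about, which are no part of the job. Leave any purple look-alike of the part that bears long_pin_tab alone.

How it is judged:
By the outcome, as a careful person would: the job done as asked, in the order asked, and still so for the second after the job is handed in, with the robot touching nothing.
It also fails if it takes over 64 s, if anything falls off the work surface, if the arm or the gripper's body presses on something with over 40 N, if the wrist force passes 120 N, or if a joint passes its speed limit or range.

## Working session

There is one attempt and no reset: what is moved stays moved. The work goes in short steps, Python scripts to look and compute and a tool call to move; the robot and the scene stay as the last step left them, time stands still between calls to the robot, and variables do not carry over. Pictures are saved under pics/ and viewed, and the job is handed in when it is done.

Besides the shell and the picture viewer there is one more tool, called after "Emit:" as name(argument=value, ...) on one line, values as JSON. drive_tool: Moves the arm, as the interface text tells. Its arguments: {"type":"object","properties":{"series":{"type":"array","items":{"type":"array","items":{"type":"number"}}},"squeeze":{"type":"number"}},"required":["series"]}

```bash
ls; mkdir -p pics
cat > h.py <<'E'
import numpy as np, cv2
from bench import r
from scipy.spatial.transform import Rotation as R
def save():
    import pickle
    d={}
    for n in("side","top"):
        d[n]=r.grab_frame(n)
    pickle.dump(d,open('fr.pkl','wb'));return d
def load():
    import pickle;return pickle.load(open('fr.pkl','rb'))
def proj(f,P):
    p,_=cv2.projectPoints(np.array(P,float).reshape(-1,1,3),f['rvec'],f['tvec'],f['intrinsics'],np.array(f['distortion']));return p.reshape(-1,2)
def ray(f,uv):
    u=cv2.undistortPoints(np.array(uv,float).reshape(-1,1,2),f['intrinsics'],np.array(f['distortion'])).reshape(-1,2)
    M=cv2.Rodrigues(np.array(f['rvec'],float))[0];C=-M.T@np.array(f['tvec'],float).reshape(3)
    return C,(M.T@np.c_[u,np.ones(len(u))].T).T
def atz(f,uv,z):
    C,d=ray(f,uv);return np.array([C+k*(z-C[2])/k[2] for k in d])
def tri(fa,a,fb,b):
    C1,d1=ray(fa,a);C2,d2=ray(fb,b);d1=d1[0];d2=d2[0]
    s=np.linalg.lstsq(np.c_[d1,-d2],C2-C1,rcond=None)[0]
    p,q=C1+s[0]*d1,C2+s[1]*d2;return (p+q)/2,np.linalg.norm(p-q)
E
python3 - <<'E'
from h import *
print(r.get_obs())
d=save()
for n in d:
    f=d[n];cv2.imwrite(f'pics/{n}0.png',f['frame']);print(n,f['intrinsics'],f['rvec'],f['tvec'],f['distortion'])
E
```

```text
pics
{'clock': 0.0, 'joints': array([-1.3550994 ,  0.47778436,  0.02232857,  1.55645829, -0.01149147,
        1.1093364 , -0.08313166]), 'qvel': array([-1.82518749e-03,  1.46451174e-04,  7.53448753e-05, -1.20230240e-03,
       -7.55821346e-04,  2.64457973e-03, -4.37366226e-04]), 'tau': array([ 2.47693833e-04, -5.96447468e+01,  1.60791434e+00, -2.81201237e+01,
        1.24399815e-02,  9.36288794e-03, -1.64868482e-05]), 'tcp_pos': array([0.21456774, 0.63928861, 0.20003325]), 'orientation': array([-1.55767359,  0.25429638, -0.25404438]), 'contact_force': array([-0.5461484 ,  0.18029428,  0.18162894]), 'moment': array([-0.00108362, -0.03660982, -0.02619192]), 'grip_width': 0.08539968821005782}
side [[422.30365791   0.         319.93252604]
 [  0.         422.30365791 201.02925798]
 [  0.           0.           1.        ]] [ 2.41527681 -0.44476605  0.1775415 ] [-0.56042062  0.21142869  0.90551263] [-0.0757031  0.         0.         0.         0.       ]
top [[460.69909158   0.         316.90907987]
 [  0.         460.69909158 193.58504894]
 [  0.           0.           1.        ]] [ 2.12584186 -2.11799911  0.17649272] [0.01288422 0.58612169 1.10700131] [-0.11178341  0.          0.          0.          0.        ]
```

View pics/side0.png

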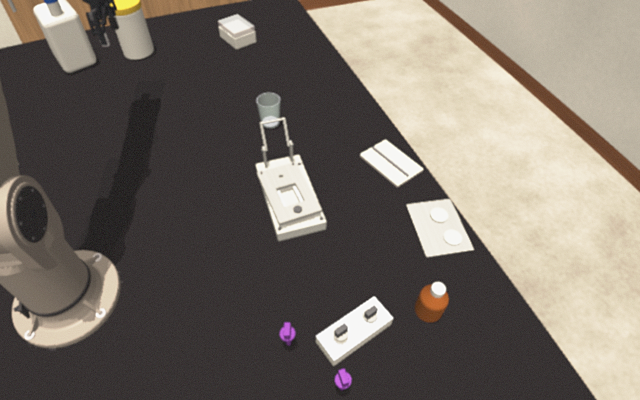

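View pics/top0.png

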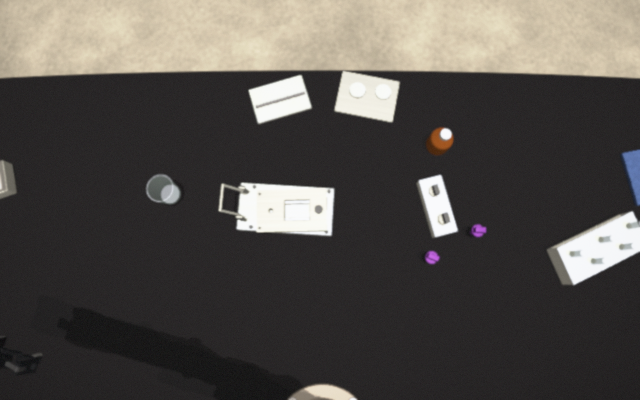

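Run:
```python
from h import *
d=load()
def crop(n,x0,y0,w,h,s):
    return cv2.resize(d[n]['frame'][y0:y0+h,x0:x0+w],None,fx=s,fy=s,interpolation=cv2.INTER_CUBIC)
cv2.imwrite('pics/a1.png',crop('top',210,170,133,75,6))
cv2.imwrite('pics/a2.png',crop('top',400,160,100,75,8)[:600])
cv2.imwrite('pics/a3.png',crop('side',240,110,100,135,4))
cv2.imwrite('pics/a4.png',crop('side',270,280,133,100,6))
```

```text
(no output)
```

View pics/a1.png

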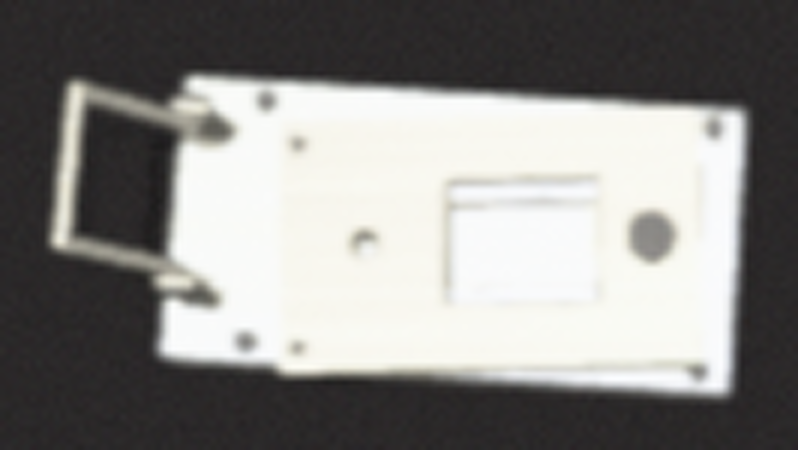

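View pics/a2.png

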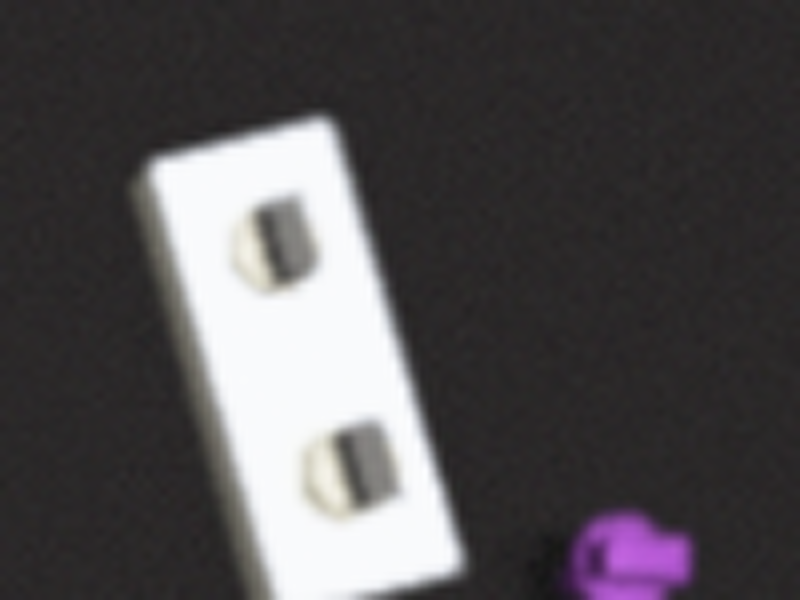

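View pics/a3.png

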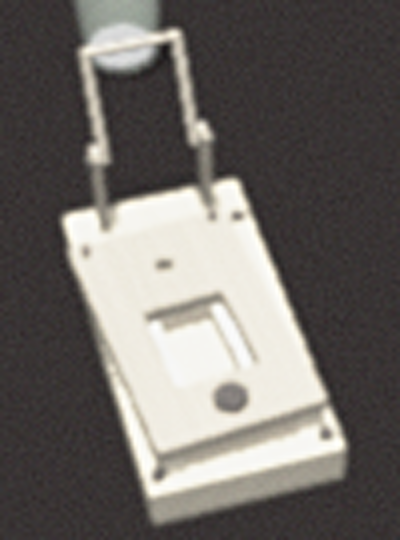

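View pics/a4.png

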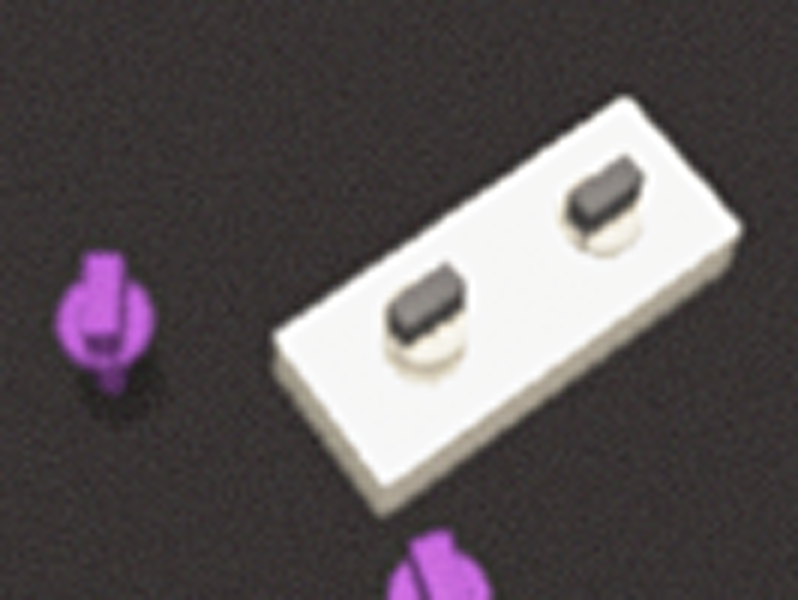

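```bash
cat > fit.py <<'E'
from h import *
from scipy.optimize import least_squares
d=load()
def u(a,s,x0,y0): a=np.array(a,float); return (a+.5)/s-.5+np.array([x0,y0])
T=lambda a:u(a,6,210,170); T2=lambda a:u(a,8,400,160); S=lambda a:u(a,4,240,110); S2=lambda a:u(a,6,270,280)
def fit(obs,g):
    # obs: (cam, local xyz, px)
    def res(p):
        c,s=np.cos(p[2]),np.sin(p[2]);o=[]
        for cam,l,px in obs:
            w=[p[0]+c*l[0]-s*l[1],p[1]+s*l[0]+c*l[1],l[2]]
            o+=list(proj(d[cam],w)[0]-px)
        return np.array(o)
    q=least_squares(res,g);return q.x,q.fun.reshape(-1,2)
if __name__=="__main__":
    L=np.array
    # base: x axis ~ image left
    b=[]
    for l,t in zip([(.12,-.06),(.12,.06),(-.12,.06),(-.12,-.06)],[(187,76),(158,355),(730,396),(747,108)]):
        b.append(('top',(*l,.03),T(t)))
    p=atz(d['top'],[T((187,76)),T((158,355)),T((730,396)),T((747,108))],.03);print(p)
    c=p.mean(0);e=(p[0]+p[1]-p[2]-p[3])[:2];yaw=np.arctan2(e[1],e[0]);print(yaw)
    bt=b
    bs=[('side',(*l,.03),S(t)) for l,t in zip([(.12,-.06),(.12,.06),(-.12,.06),(-.12,-.06)],[(238,180),(62,215),(153,497),(347,445)])]
    for bb in (bt,bs,bt+bs):
        x,f=fit(bb,[c[0],c[1],yaw]);print('base',x,np.round(f,1).tolist())
    base=x
    for cam,px in(('top',T((364,240))),('side',S((164,264)))):
        q=atz(d[cam],[px],.055)[0][:2]-base[:2];cc,s=np.cos(base[2]),np.sin(base[2]);print('hole local',cam,q@[cc,s],q@[-s,cc])
    for cam,px in(('top',T((652,236))),('side',S((231,397)))):
        q=atz(d[cam],[px],.061)[0][:2]-base[:2];print('piv local',cam,q@[cc,s],q@[-s,cc])
    st=[('top',(*l,.032),T2(t)) for l,t in zip([(.075,.03),(.075,-.03),(-.075,-.03)],[(150,160),(328,118),(465,570)])]
    ss=[('side',(*l,.032),S2(t)) for l,t in zip([(-.075,.03),(.075,.03),(.075,-.03),(-.075,-.03)],[(275,340),(625,97),(740,230),(382,487)])]
    p=atz(d['side'],[o[2] for o in ss],.032);print(p)
    e=(p[1]+p[2]-p[0]-p[3])[:2]
    # decide y sign: ordering check
    for sgn in (1,-1):
      for bb in(st,ss,st+ss):
        bb=[(a,(l[0],l[1]*sgn,l[2]),q) for a,l,q in bb]
        x,f=fit(bb,[*p.mean(0)[:2],np.arctan2(e[1],e[0])]);print('stand',sgn,x,np.round(f,1).tolist())
    x0=x
E
python3 fit.py
```

```text
[[ 0.61951949  0.21293726  0.03      ]
 [ 0.49857778  0.22131631  0.03      ]
 [ 0.48240389 -0.02140886  0.03      ]
 [ 0.60596557 -0.02875209  0.03      ]]
1.509504659237403
base [0.55155256 0.09600261 1.50888342] [[0.3, 0.2], [0.7, -0.2], [-0.5, -0.7], [-0.5, 0.7]]
base [0.55324059 0.09578553 1.51605526] [[-0.5, -0.2], [0.5, 0.4], [-0.1, -0.4], [0.1, 0.3]]
base [0.55243194 0.09586312 1.51266574] [[0.3, 0.1], [0.9, -0.4], [-0.4, -1.2], [-0.5, 0.2], [-0.7, -0.1], [0.4, 0.3], [-0.6, -0.4], [-0.4, 0.5]]
hole local top 0.03522978234290196 0.009836410876641825
hole local side 0.03426104508772205 0.010801017537437417
piv local top -0.08468127430143325 0.001647299535348961
piv local side -0.087004514809911 0.0008331220311972058
[[ 0.4806157  -0.28536733  0.032     ]
 [ 0.62665748 -0.24651798  0.032     ]
 [ 0.64164392 -0.30578786  0.032     ]
 [ 0.49509973 -0.34304244  0.032     ]]
stand 1 [ 0.56099956 -0.29494461  0.25040632] [[0.3, 0.4], [0.0, 0.1], [-0.3, -0.5]]
stand 1 [ 0.56092995 -0.29523798  0.25282879] [[0.0, -0.2], [-0.1, 0.5], [-0.3, -0.0], [0.3, -0.1]]
stand 1 [ 0.56095488 -0.2951611   0.25239981] [[0.3, 0.5], [0.1, 0.1], [-0.2, -0.5], [0.0, -0.3], [-0.1, 0.4], [-0.3, -0.0], [0.3, -0.2]]
stand -1 [ 0.57529692 -0.32241185  0.7016503 ] [[18.9, -9.2], [-20.3, 10.6], [1.7, -1.6]]
stand -1 [ 0.56129029 -0.29317689  0.23163191] [[17.2, 22.8], [18.8, 22.0], [-18.8, -22.2], [-18.2, -26.5]]
stand -1 [ 0.56294286 -0.30019269  0.34635146] [[21.3, -6.1], [-22.2, 6.8], [-17.6, 4.8], [23.6, 28.4], [19.4, 20.6], [-20.6, -21.7], [-14.9, -19.3]]
```

Run:
```python
from fit import *
x,y,a=.56095,-.29516,.2524
c,s=np.cos(a),np.sin(a)
cv=lambda lx,ly,z:[x+c*lx-s*ly,y+s*lx+c*ly,z]
for i,h in((0,-.038),(1,.038)):
    for z in(.077,.063):
        P=[cv(h+dx,dy,z) for dx,dy in((-.013,-.006),(.013,-.006),(.013,.006),(-.013,.006))]
        print(h,z,'top8',np.round((proj(d['top'],P)-[400,160]+.5)*8).astype(int).tolist(),'side6',np.round((proj(d['side'],P)-[270,280]+.5)*6).astype(int).tolist())
```

```text
-0.038 0.077 top8 [[410, 496], [385, 414], [348, 424], [373, 505]] side6 [[406, 331], [472, 285], [448, 256], [383, 301]]
-0.038 0.063 top8 [[397, 501], [373, 421], [337, 430], [361, 511]] side6 [[404, 348], [469, 303], [446, 274], [381, 318]]
0.038 0.077 top8 [[339, 259], [314, 180], [278, 189], [302, 269]] side6 [[594, 199], [655, 156], [632, 129], [570, 172]]
0.038 0.063 top8 [[327, 267], [304, 189], [267, 198], [291, 277]] side6 [[589, 218], [650, 175], [627, 148], [566, 190]]
```

```bash
cat >> h.py <<'E'
def plan(P=None,jaw=None,verbose=True):
    """shift (tool mm) and turn (deg) to put TCP at world P, tool y straight down, jaw z along given world angle (mod pi)"""
    o=r.get_obs();M=R.from_rotvec(o['orientation']).as_matrix()
    if P is None:P=o['tcp_pos']
    print('t',round(o['clock'],2),'tcp',np.round(o['tcp_pos']*1e3,2),'F',np.round(o['contact_force'],2),'M',np.round(o['moment'],2),'w',round(o['grip_width']*1e3,2),'jawang',round(np.degrees(np.arctan2(M[1,2],M[0,2])),2),'y',np.round(M[:,1],3))
    sh=M.T@(np.array(P)-o['tcp_pos'])*1e3
    out=[np.round(sh,1)]
    if jaw is not None:
        best=None
        for k in(0,np.pi):
            z=np.array([np.cos(jaw+k),np.sin(jaw+k),0]);y=np.array([0,0,-1.]);x=np.cross(y,z)
            rv=R.from_matrix(M.T@np.c_[x,y,z]).as_rotvec(degrees=True)
            if best is None or np.linalg.norm(rv)<np.linalg.norm(best):best=rv
            print('   opt turn',np.round(rv,1))
        out.append(np.round(best,2))
    print('shift',out[0],'turn',out[1:] );print(np.round(M,3).tolist())
E
python3 - <<'E'
from fit import *
from h import plan
print(atz(d['top'],[(432,257),(478,230)],.04),atz(d['side'],[(288,333),(343,380)],.04))
print(r.get_obs()['joints'])
plan([.52415,-.30465,.12],.2524+np.pi/2)
b=np.array([.55243,.09586]);a=1.5127
for nm,l in(('cover',(.0345,.0095)),('base',(.035,0)),('bailhinge',(.105,0))):
    print(nm,b[0]+np.cos(a)*l[0]-np.sin(a)*l[1],b[1]+np.sin(a)*l[0]+np.cos(a)*l[1])
E
```

```text
[[ 0.42810911 -0.2730811   0.04      ]
 [ 0.49558971 -0.39363272  0.04      ]] [[ 0.43149023 -0.26312257  0.04      ]
 [ 0.49702478 -0.38503369  0.04      ]]
[-1.35509714  0.47774453  0.0223546   1.55632348 -0.01154035  1.10931208
 -0.08310432]
t 0.1 tcp [214.59 639.37 200.12] F [ 0.27 -0.26 -1.06] M [0.01 0.02 0.05] w 85.33 jawang 71.45 y [-0.    -0.002 -1.   ]
   opt turn [  0.1 -33.   -0. ]
   opt turn [0.00e+00 1.47e+02 1.00e-01]
shift [ 593.8   81.5 -796.3] turn [array([ 9.000e-02, -3.301e+01, -2.000e-02])]
[[0.948, -0.0, 0.318], [-0.318, -0.002, 0.948], [0.0, -1.0, -0.002]]
cover 0.5449492235830145 0.1308533991518268
base 0.5544622277973232 0.13080095090548893
bailhinge 0.5585266833919698 0.20068285271646674
```

Emit:
drive_tool(series=[[397,0,-382,0,0,0,60],[397,0,-382,0,0,0,60],[397,0,-382,0,0,0,60],[397,0,-382,0,0,0,60],[397,0,-382,0,0,0,60]], squeeze=60)

```text
clock: 0.6
tcp_pos: [0.3307, 0.416, 0.2006]
orientation: [-1.558, 0.254, -0.254]
contact_force: [0.7, -0.1, 0.3]
grip_width: 0.0599
```

Run:
```python
from h import *
print(r.get_obs()['joints'])
plan([.49,.05,.2],.2524+np.pi/2)
plan([.52415,-.30465,.12],.2524+np.pi/2)
```

```text
[-1.08540552  0.24204233  0.08099056  1.90155925 -0.02240375  1.00090546
  0.25244849]
t 0.6 tcp [330.75 416.05 200.62] F [ 0.73 -0.06  0.34] M [ 0.04 -0.11  0.  ] w 59.93 jawang 71.45 y [-0.001 -0.002 -1.   ]
   opt turn [  0.1 -33.   -0. ]
   opt turn [  0.  147.    0.2]
shift [ 267.4    1.3 -296.4] turn [array([ 1.200e-01, -3.301e+01, -3.000e-02])]
[[0.948, -0.001, 0.318], [-0.318, -0.002, 0.948], [0.0, -1.0, -0.002]]
t 0.6 tcp [330.75 416.05 200.62] F [ 0.73 -0.06  0.34] M [ 0.04 -0.11  0.  ] w 59.93 jawang 71.45 y [-0.001 -0.002 -1.   ]
   opt turn [  0.1 -33.   -0. ]
   opt turn [  0.  147.    0.2]
shift [ 412.6   81.9 -621.6] turn [array([ 1.200e-01, -3.301e+01, -3.000e-02])]
[[0.948, -0.001, 0.318], [-0.318, -0.002, 0.948], [0.0, -1.0, -0.002]]
```

Emit:
drive_tool(series=[[267,1,-296,0,-8,0,60],[267,1,-296,0,-16,0,60],[267,1,-296,0,-24,0,60],[267,1,-296,0,-33,0,60],[267,1,-296,0,-33,0,60]])

```text
clock: 1.1
tcp_pos: [0.4253, 0.1991, 0.2005]
orientation: [-1.563, -0.202, 0.203]
contact_force: [0.8, 1.3, 0.1]
grip_width: 0.0601
```

Run:
```python
from h import *
print(r.get_obs()['joints'])
plan([.52415,-.30465,.13],.2524+np.pi/2)
```

```text
[-0.71630138  0.13481327  0.15934653  2.03780254 -0.02459834  0.97224777
  1.28386768]
t 1.1 tcp [425.27 199.08 200.51] F [0.76 1.29 0.12] M [ 0.   -0.04  0.03] w 60.1 jawang 104.76 y [-0.001 -0.002 -1.   ]
   opt turn [ 0.1  0.3 -0.1]
   opt turn [-1.000e-01 -1.797e+02 -1.000e-01]
shift [ -32.6   71.3 -512.2] turn [array([ 0.08,  0.3 , -0.06])]
[[0.967, -0.001, -0.255], [0.255, -0.002, 0.967], [-0.001, -1.0, -0.001]]
```

Emit:
drive_tool(series=[[-33,0,-512,0,0.3,0,45],[-33,0,-512,0,0.3,0,45],[-33,0,-512,0,0.3,0,45],[-33,0,-512,0,0.3,0,45],[-33,0,-512,0,0.3,0,45]])

```text
clock: 1.6
tcp_pos: [0.4729, -0.047, 0.2009]
orientation: [-1.563, -0.198, 0.199]
contact_force: [1.0, 0.5, -0.0]
grip_width: 0.045
```

Run:
```python
from h import *
print(r.get_obs()['joints'])
plan([.52415,-.30465,.11],.2524+np.pi/2)
```

```text
[-0.37228296  0.14367418  0.3771147   2.03779034 -0.06224754  0.97156635
  1.85985612]
t 1.6 tcp [472.89 -46.98 200.92] F [ 1.02  0.5  -0.02] M [ 0.05 -0.09  0.03] w 45.0 jawang 104.47 y [-0.001 -0.001 -1.   ]
   opt turn [ 0.1  0.  -0.1]
   opt turn [-1.0e-01 -1.8e+02 -1.0e-01]
shift [ -14.7   91.2 -262.2] turn [array([ 0.07,  0.01, -0.05])]
[[0.968, -0.001, -0.25], [0.25, -0.001, 0.968], [-0.001, -1.0, -0.001]]
```

Emit:
drive_tool(series=[[-15,91,-262,0,0,0,45],[-15,91,-262,0,0,0,45],[-15,91,-262,0,0,0,45],[-15,91,-262,0,0,0,45],[-15,91,-262,0,0,0,45]])

```text
clock: 2.1
tcp_pos: [0.5184, -0.2787, 0.1188]
orientation: [-1.563, -0.198, 0.2]
contact_force: [1.2, 0.1, 0.1]
grip_width: 0.0449
```

Run:
```python
from h import *
print(r.get_obs()['joints'])
plan([.52415,-.30465,.11],.2524+np.pi/2)
plan([.52415,-.30465,.0585],.2524+np.pi/2)
```

```text
[ 0.04633909  0.45527895  0.446005    1.86808198 -0.24822742  0.87342728
  2.4372274 ]
t 2.1 tcp [ 518.39 -278.72  118.79] F [1.24 0.13 0.09] M [ 0.07 -0.1  -0.07] w 44.93 jawang 104.5 y [-0.001 -0.001 -1.   ]
   opt turn [ 0.   0.  -0.1]
   opt turn [-1.0e-01 -1.8e+02 -1.0e-01]
shift [ -0.9   8.8 -26.5] turn [array([ 0.04,  0.04, -0.07])]
[[0.968, -0.001, -0.25], [0.25, -0.001, 0.968], [-0.001, -1.0, -0.001]]
t 2.1 tcp [ 518.39 -278.72  118.79] F [1.24 0.13 0.09] M [ 0.07 -0.1  -0.07] w 44.93 jawang 104.5 y [-0.001 -0.001 -1.   ]
   opt turn [ 0.   0.  -0.1]
   opt turn [-1.0e-01 -1.8e+02 -1.0e-01]
shift [ -0.8  60.3 -26.5] turn [array([ 0.04,  0.04, -0.07])]
[[0.968, -0.001, -0.25], [0.25, -0.001, 0.968], [-0.001, -1.0, -0.001]]
```

Emit:
drive_tool(series=[[-1,9,-26.5,0,0,0,45],[-1,9,-26.5,0,0,0,45],[-1,34,-26.5,0,0,0,45],[-1,34,-26.5,0,0,0,45]])

```text
clock: 2.5
tcp_pos: [0.5221, -0.3026, 0.0822]
orientation: [-1.559, -0.195, 0.204]
contact_force: [-1.0, 1.3, -0.9]
grip_width: 0.0448
```

Run:
```python
from h import *
plan([.52415,-.30465,.0585],.2524+np.pi/2)
d=save()
a=cv2.resize(d['side']['frame'][260:380,270:410],None,fx=4,fy=4,interpolation=cv2.INTER_CUBIC)
cv2.imwrite('pics/b1.png',a)
```

```text
t 2.5 tcp [ 522.11 -302.55   82.17] F [-1.03  1.3  -0.86] M [ 0.01 -0.   -0.01] w 44.77 jawang 104.54 y [-0.006  0.002 -1.   ]
   opt turn [-0.2  0.1 -0.3]
   opt turn [  -0.5 -179.9    0.3]
shift [ 1.6 23.7 -2.6] turn [array([-0.19,  0.08, -0.31])]
[[0.968, -0.006, -0.251], [0.251, 0.002, 0.968], [-0.005, -1.0, 0.003]]
```

View pics/b1.png

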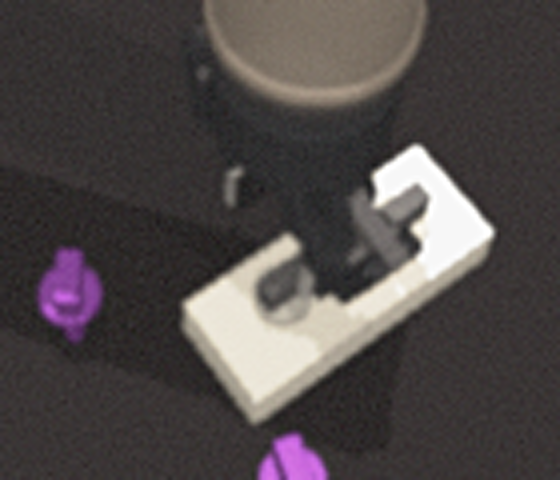

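Run:
```python
from h import *
d=load();f=d['side']
o=r.get_obs();M=R.from_rotvec(o['orientation']).as_matrix();t=o['tcp_pos']
for dz in(0,.01,.02):
  for s in(0,.0225,-.0225):
    print(dz,s,(proj(f,t+[0,0,dz]+s*M[:,2])[0]-[270,260])*4)
print((proj(f,[.52415,-.30465,.077])-[270,260])*4, ray(f,[[320,200]]))
top=d['top']['frame'][150:250,380:500];cv2.imwrite('pics/b2.png',cv2.resize(top,None,fx=5,fy=5,interpolation=cv2.INTER_CUBIC))
```

```text
0 0 [281.94420082 264.69745352]
0 0.0225 [253.19788159 228.14251354]
0 -0.0225 [311.46994052 302.19313179]
0.01 0 [283.04060159 255.97163846]
0.01 0.0225 [253.99162175 219.16255349]
0.01 -0.0225 [312.88621663 293.74026224]
0.02 0 [284.15902917 247.06528226]
0.02 0.0225 [254.80107534 209.99977405]
0.02 -0.0225 [314.33139528 285.10964817]
[[282.83419014 273.30434507]] (array([ 0.36312824, -0.58675988,  0.83819878]), array([[ 0.24004093,  0.59478957, -0.76721033]]))
```

View pics/b2.png

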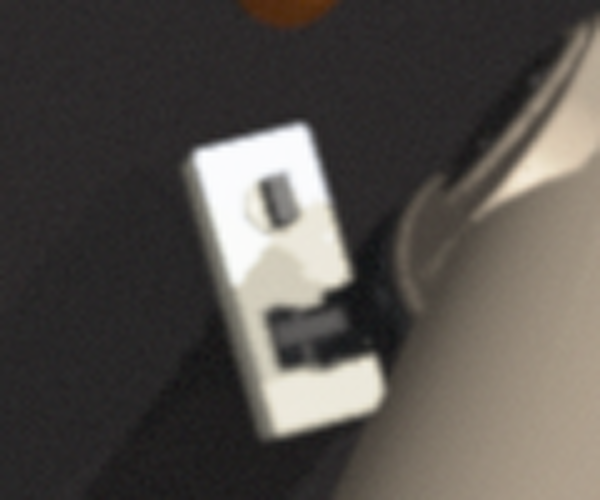

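Run:
```python
from h import *
d=load();f=d['top']
o=r.get_obs();M=R.from_rotvec(o['orientation']).as_matrix();t=o['tcp_pos']
for dz in(0,.01,.02,.05):
  for s in(0,.0225,-.0225):
    print(dz,s,(proj(f,t+[0,0,dz]+s*M[:,2])[0]-[380,150])*5)
print((proj(f,[.52415,-.30465,.077])-[380,150])*5)
for n in d: cv2.imwrite(f'pics/c_{n}.png',d[n]['frame'])
```

```text
0 0 [336.15411815 333.5670974 ]
0 0.0225 [292.5424839 345.0936542]
0 -0.0225 [379.54389461 322.07232795]
0.01 0 [341.61265526 330.90143583]
0.01 0.0225 [297.63490623 342.5259644 ]
0.01 -0.0225 [385.36304047 319.30977399]
0.02 0 [347.16669849 328.188384  ]
0.02 0.0225 [302.81685837 339.91247931]
0.02 -0.0225 [391.2834784 316.4982777]
0.05 0 [364.42727014 319.75205469]
0.05 0.0225 [318.92387303 331.78479111]
0.05 -0.0225 [409.67928905 307.75695258]
[[334.36909048 334.8311346 ]]
```

View pics/c_side.png

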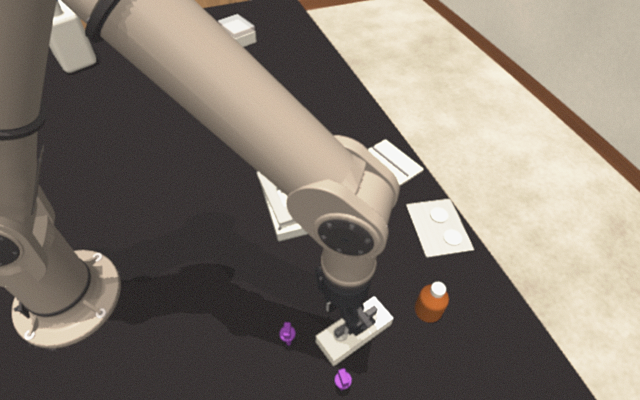

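Run:
```python
from h import *
plan([.52415,-.30465,.0585],.2524+np.pi/2)
d=save();plan()
o=r.get_obs();M=R.from_rotvec(o['orientation']).as_matrix();t=o['tcp_pos']
f=d['side'];a=cv2.resize(f['frame'][270:370,300:400],None,fx=6,fy=6,interpolation=cv2.INTER_CUBIC)
a=np.clip((a/255.)**.5*255,0,255).astype(np.uint8)
for dz in (0,.02,.05):
  for s in(.0225,-.0225):
    p=(proj(f,t+[0,0,dz]+s*M[:,2])[0]-[300,270]+.5)*6;cv2.circle(a,tuple(int(v) for v in p),4,(0,255,0) if s>0 else (0,0,255),1)
b=cv2.resize(d['top']['frame'][180:240,420:480],None,fx=10,fy=10,interpolation=cv2.INTER_CUBIC)
b=np.clip((b/255.)**.5*255,0,255).astype(np.uint8)
for dz in (0,.02,.05):
  for s in(.0225,-.0225):
    p=(proj(d['top'],t+[0,0,dz]+s*M[:,2])[0]-[420,180]+.5)*10;cv2.circle(b,tuple(int(v) for v in p),4,(0,255,0) if s>0 else (0,0,255),1)
cv2.imwrite('pics/d1.png',a);cv2.imwrite('pics/d2.png',b)
```

```text
t 2.6 tcp [ 523.77 -303.45   84.73] F [0.06 0.41 0.41] M [-0.01  0.04 -0.01] w 44.99 jawang 104.56 y [-0.002 -0.    -1.   ]
   opt turn [-0.   0.1 -0.1]
   opt turn [  -0.2 -179.9    0. ]
shift [ 0.1 26.2 -1.3] turn [array([-0.03,  0.1 , -0.13])]
[[0.968, -0.002, -0.251], [0.251, -0.0, 0.968], [-0.002, -1.0, 0.001]]
t 2.7 tcp [ 524.64 -304.2    85.82] F [ 0.55 -0.36 -0.4 ] M [ 0.   -0.04 -0.03] w 45.13 jawang 104.55 y [ 0.    -0.001 -1.   ]
shift [0. 0. 0.] turn []
[[0.968, 0.0, -0.251], [0.251, -0.001, 0.968], [-0.0, -1.0, -0.001]]
```

View pics/d1.png

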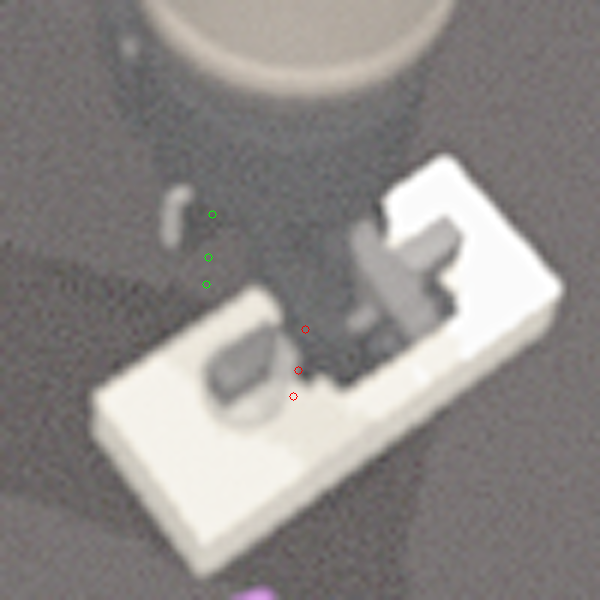

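View pics/d2.png

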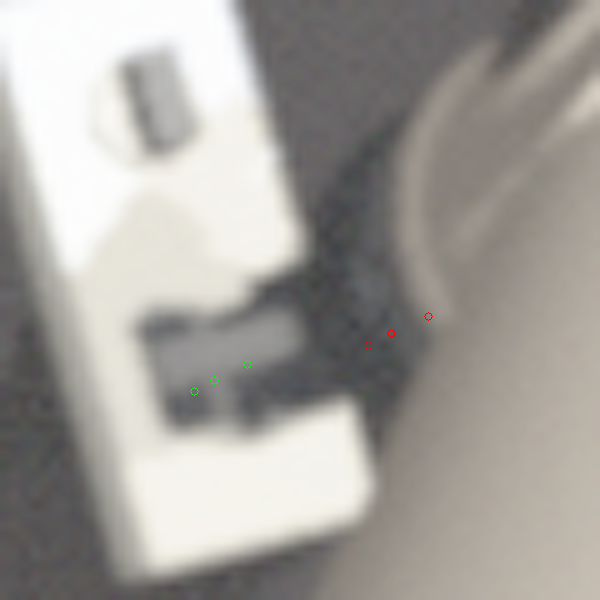

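Emit:
drive_tool(series=[[0,-50,0,0,0,0,0],[0,-60,0,0,0,0,0],[0,-60,0,0,0,0,0],[0,-60,0,0,0,0,0],[0,-60,0,0,0,0,0]])

```text
clock: 3.2
tcp_pos: [0.524, -0.3034, 0.1449]
orientation: [-1.562, -0.199, 0.201]
contact_force: [0.4, -0.1, -0.1]
grip_width: 0.0001
```

```bash
cat > v.py <<'E'
from h import *
import sys
def view(tag,sb,tb,fs,ft):
    d=save();o=r.get_obs();M=R.from_rotvec(o['orientation']).as_matrix();t=o['tcp_pos'];w=o['grip_width']/2
    for n,bx,s in(('side',sb,fs),('top',tb,ft)):
        f=d[n];x,y,W,H=bx
        a=cv2.resize(f['frame'][y:y+H,x:x+W],None,fx=s,fy=s,interpolation=cv2.INTER_CUBIC)
        a=np.clip((a/255.)**.5*255,0,255).astype(np.uint8)
        for dz in (0,.02,.05):
          for q in(w,-w):
            p=(proj(f,t-dz*M[:,1]+q*M[:,2])[0]-[x,y]+.5)*s;cv2.circle(a,tuple(int(v) for v in p),4,(0,255,0) if q>0 else (0,0,255),1)
        cv2.imwrite(f'pics/{tag}_{n}.png',a)
E
python3 - <<'E'
from v import *
plan();view('e',(290,220,120,120),(400,160,100,80),5,6)
E
```

```text
t 3.2 tcp [ 524.04 -303.4   144.93] F [ 0.43 -0.05 -0.07] M [-0.03  0.01 -0.02] w 0.09 jawang 104.57 y [-0.001 -0.    -1.   ]
shift [0. 0. 0.] turn []
[[0.968, -0.001, -0.252], [0.252, -0.0, 0.968], [-0.001, -1.0, 0.0]]
```

View pics/e_side.png

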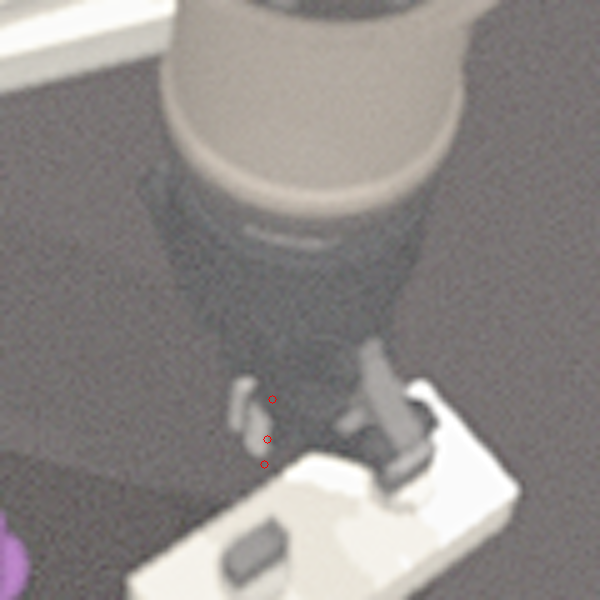

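View pics/e_top.png

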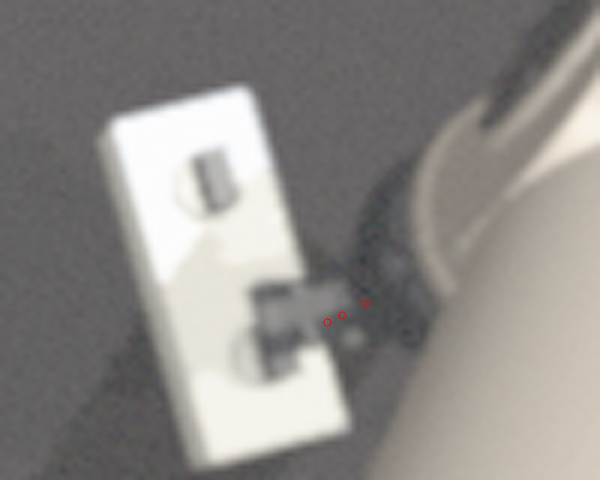

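Emit:
drive_tool(series=[[0,0,0,0,0,0,85],[0,0,0,0,0,0,85],[0,0,0,0,0,0,85],[0,0,0,0,0,0,85],[0,0,0,0,0,0,85]])

```text
clock: 3.8
tcp_pos: [0.524, -0.3037, 0.1447]
orientation: [-1.562, -0.198, 0.201]
contact_force: [-0.5, -0.8, 0.4]
grip_width: 0.0726
```

Run:
```python
from v import *
plan();view('f',(290,220,120,120),(400,160,100,80),5,6)
```

```text
t 3.8 tcp [ 523.97 -303.67  144.74] F [-0.46 -0.77  0.43] M [-0.06 -0.    0.04] w 72.57 jawang 104.56 y [-0.002 -0.    -1.   ]
shift [0. 0. 0.] turn []
[[0.968, -0.002, -0.251], [0.251, -0.0, 0.968], [-0.002, -1.0, -0.0]]
```

View pics/f_side.png

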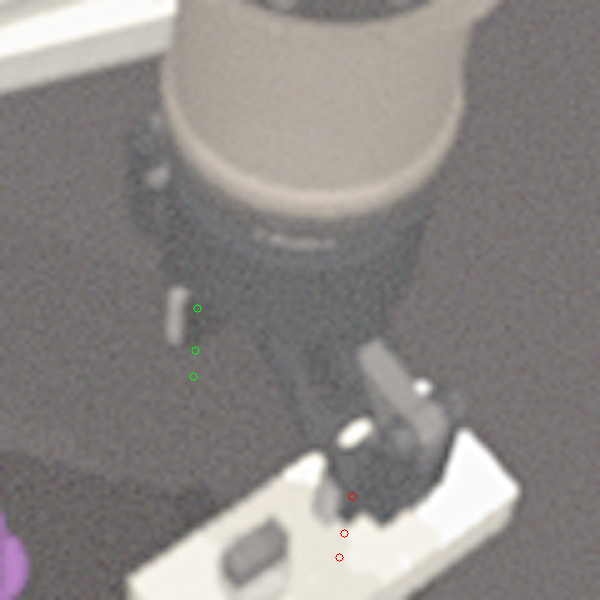

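View pics/f_top.png

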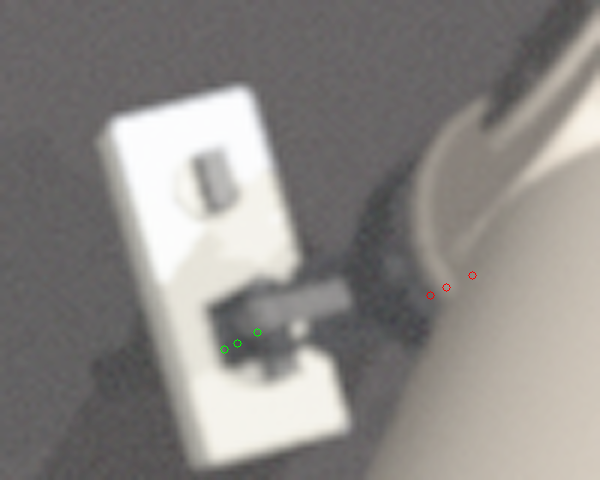

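Emit:
drive_tool(series=[[0,25,-1,0,0,0,40],[0,50,-1,0,0,0,40],[0,70,-1,0,0,0,40],[0,80,-1,0,0,0,40],[0,86,-1,0,0,0,40]])

```text
clock: 4.4
tcp_pos: [0.5239, -0.3046, 0.0581]
orientation: [-1.561, -0.197, 0.201]
contact_force: [0.1, 0.4, 0.7]
grip_width: 0.0403
```

Emit:
drive_tool(series=[[0,0,0,0,0,0,40],[0,0,0,0,0,0,40]])

```text
clock: 4.6
tcp_pos: [0.5243, -0.3049, 0.0588]
orientation: [-1.562, -0.198, 0.201]
contact_force: [0.5, 0.7, -1.0]
grip_width: 0.0403
```

Run:
```python
from v import *
plan([.52415,-.30465,.0585]);view('g',(290,260,120,120),(400,160,100,80),5,6)
```

```text
t 4.6 tcp [ 524.32 -304.94   58.8 ] F [ 0.49  0.65 -0.99] M [-0.   -0.   -0.02] w 40.32 jawang 104.55 y [-0.002 -0.001 -1.   ]
shift [-0.1  0.3  0.3] turn []
[[0.968, -0.002, -0.251], [0.251, -0.001, 0.968], [-0.002, -1.0, -0.0]]
```

View pics/g_side.png

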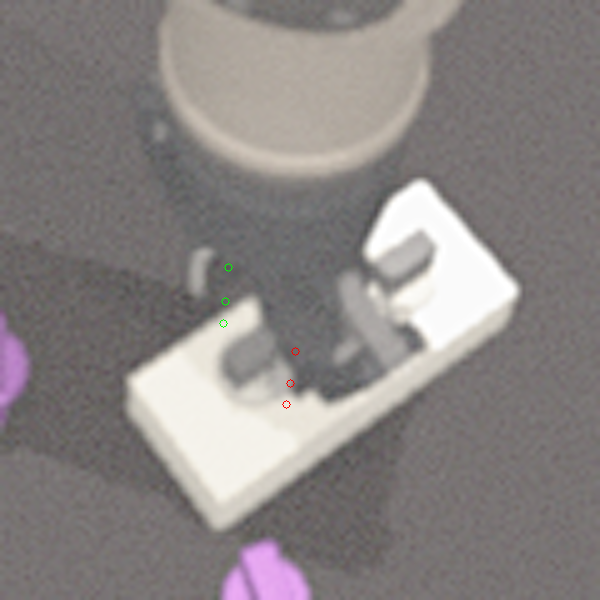

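Emit:
drive_tool(series=[[0,0,0,0,0,0,5],[0,0,0,0,0,0,5],[0,0,0,0,0,0,5],[0,0,0,0,0,0,5],[0,0,0,0,0,0,5]], squeeze=70)

```text
clock: 5.2
tcp_pos: [0.5245, -0.3049, 0.0591]
orientation: [-1.562, -0.199, 0.2]
contact_force: [-0.4, 0.0, -0.0]
grip_width: 0.0051
```

Run:
```python
from v import *
plan();view('h',(290,260,120,120),(400,160,100,80),5,6)
```

```text
t 5.2 tcp [ 524.51 -304.91   59.07] F [-0.37  0.   -0.02] M [-0.    0.02 -0.07] w 5.07 jawang 104.56 y [-0.001 -0.001 -1.   ]
shift [0. 0. 0.] turn []
[[0.968, -0.001, -0.251], [0.251, -0.001, 0.968], [-0.001, -1.0, -0.001]]
```

View pics/h_side.png

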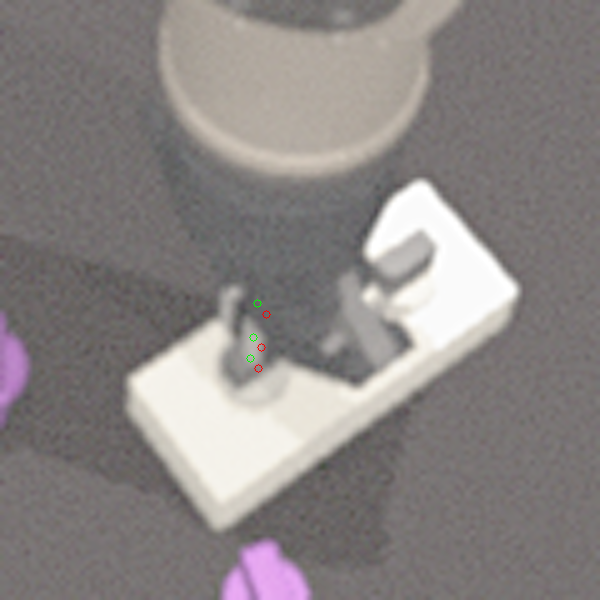

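View pics/h_top.png

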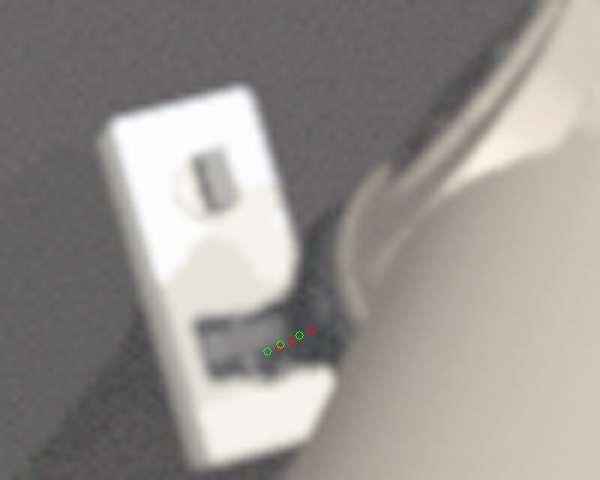

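View pics/g_top.png

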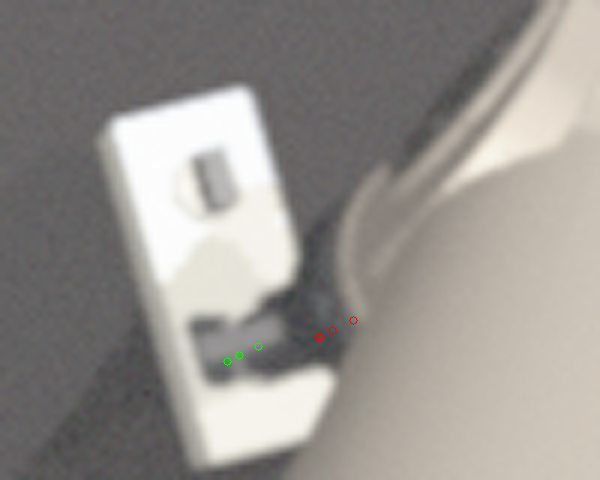

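Run:
```python
from h import *
d=load()
x,y,a=.56095,-.29516,.2524
c,s=np.cos(a),np.sin(a)
W=lambda lx,ly,z:[x+c*lx-s*ly,y+s*lx+c*ly,z]
def draw(img,n,hx,top,col,bx,S):
    f=d[n]
    def pl(P,closed=True):
        q=((proj(f,P)-bx+.5)*S).astype(int);cv2.polylines(img,[q.reshape(-1,1,2)],closed,col,1)
    for z in(top,top-.022):pl([W(hx+i,j,z) for i,j in((-.013,-.006),(.013,-.006),(.013,.006),(-.013,.006))])
    t=np.linspace(0,6.28,30)
    for z in(top-.022,top-.027):pl([W(hx+.015*np.cos(k),.015*np.sin(k),z) for k in t])
for n,bx,w,h in(('side',(310,290),80,60),('top',(415,170),50,70)):
    im=cv2.imread(f'pics/{n}0.png');out=[]
    for hyp in((.077,.063),(.063,.077)):
        S=8 if n=='top' else 9
        g=cv2.resize(im[bx[1]:bx[1]+h,bx[0]:bx[0]+w],None,fx=S,fy=S,interpolation=cv2.INTER_CUBIC)
        draw(g,n,-.038,hyp[0],(0,0,255),bx,S);draw(g,n,.038,hyp[1],(0,160,0),bx,S);out.append(g)
    if n=='top':cv2.imwrite('pics/i_top.png',np.hstack(out))
    else:
        cv2.imwrite('pics/i_s1.png',out[0]);cv2.imwrite('pics/i_s2.png',out[1])
```

```text
(no output)
```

View pics/i_s1.png

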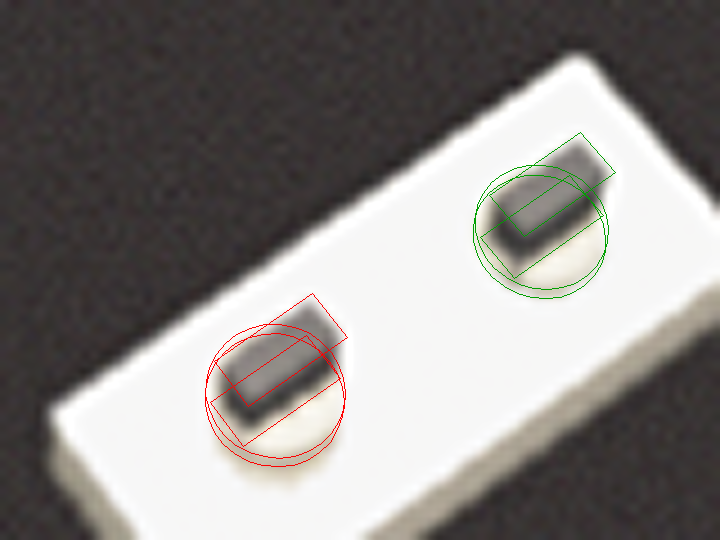

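View pics/i_s2.png

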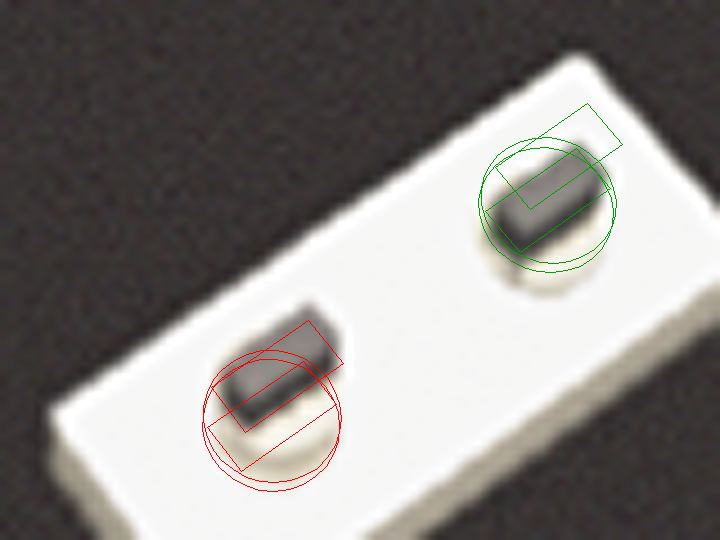

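View pics/i_top.png

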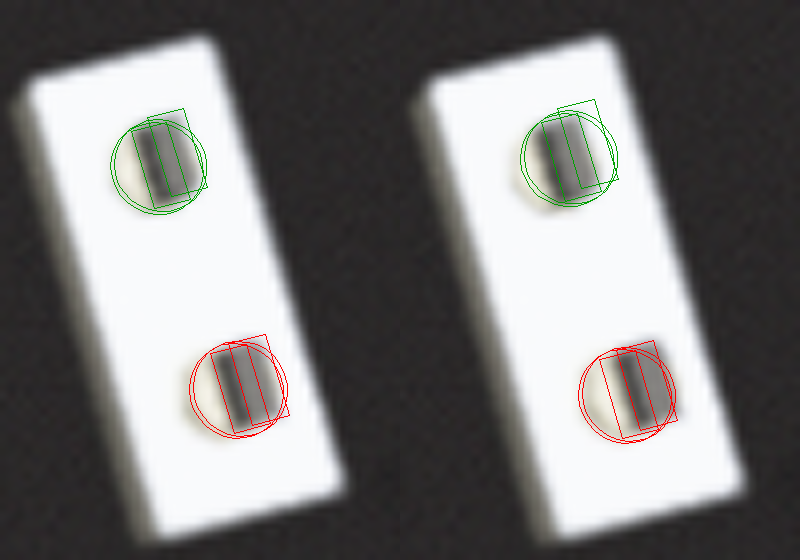

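Run:
```python
from h import *
d=load()
f=d['side']['frame'][310:360,315:385]
a=cv2.resize(f,None,fx=11,fy=11,interpolation=cv2.INTER_CUBIC);a=(np.clip(a/255.,0,1)**.5*255).astype(np.uint8)
cv2.imwrite('pics/j.png',a)
```

```text
(no output)
```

View pics/j.png

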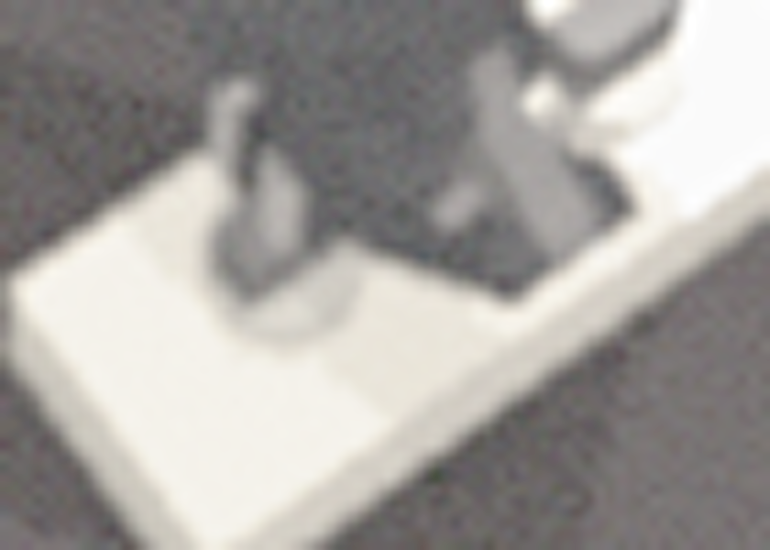

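Emit:
drive_tool(series=[[0,1,0,0,0,0,5],[0,2,0,0,0,0,5],[0,3,0,0,0,0,5],[0,4,0,0,0,0,5]])

```text
clock: 5.7
tcp_pos: [0.5244, -0.3049, 0.0549]
orientation: [-1.562, -0.198, 0.2]
contact_force: [-0.8, -0.1, 0.3]
grip_width: 0.0051
```

Emit:
drive_tool(series=[[0,0,0,0,0,0,30],[0,0,0,0,0,0,30],[0,0,0,0,0,0,30],[0,2,0,0,0,0,30],[0,4,0,0,0,0,30]])

```text
clock: 6.2
tcp_pos: [0.5245, -0.3049, 0.0508]
orientation: [-1.562, -0.199, 0.2]
contact_force: [0.2, 0.3, 0.3]
grip_width: 0.0302
```

Emit:
drive_tool(series=[[0,2,0,0,0,0,30],[0,4,0,0,0,0,30],[0,4,0,0,0,0,30]])

```text
clock: 6.5
tcp_pos: [0.5242, -0.3048, 0.0464]
orientation: [-1.562, -0.198, 0.201]
contact_force: [0.6, -0.5, -0.7]
grip_width: 0.0301
```

Run:
```python
from h import *
plan();d=save()
f=d['side']['frame'][310:360,315:385]
a=cv2.resize(f,None,fx=11,fy=11,interpolation=cv2.INTER_CUBIC);a=(np.clip(a/255.,0,1)**.5*255).astype(np.uint8)
cv2.imwrite('pics/k.png',a)
```

```text
t 6.5 tcp [ 524.24 -304.78   46.37] F [ 0.62 -0.52 -0.73] M [0.02 0.08 0.04] w 30.13 jawang 104.56 y [-0.002 -0.001 -1.   ]
shift [0. 0. 0.] turn []
[[0.968, -0.002, -0.251], [0.251, -0.001, 0.968], [-0.002, -1.0, -0.0]]
```

View pics/k.png

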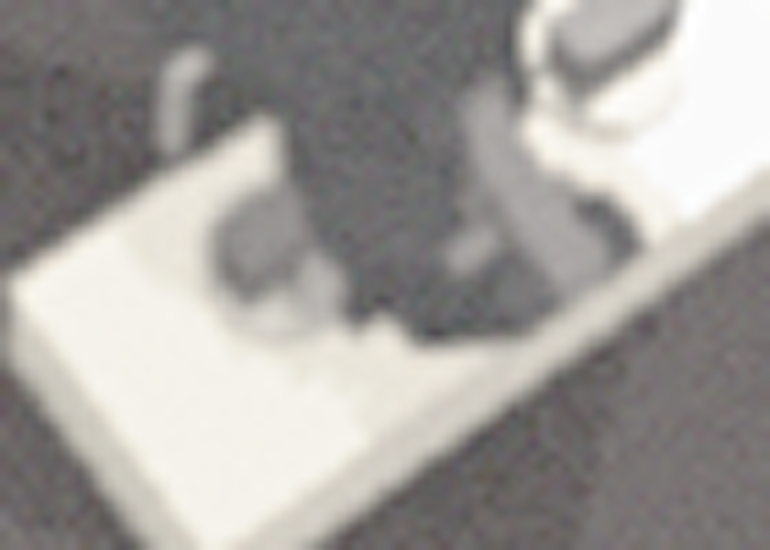

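Run:
```python
from h import *
d=load();o=r.get_obs();M=R.from_rotvec(o['orientation']).as_matrix();t=o['tcp_pos'];w=o['grip_width']/2
for n,bx,S,W,H in(('side',(310,290),9,85,66),('top',(415,170),9,50,65)):
    f=d[n];a=cv2.resize(f['frame'][bx[1]:bx[1]+H,bx[0]:bx[0]+W],None,fx=S,fy=S,interpolation=cv2.INTER_CUBIC);a=(np.clip(a/255.,0,1)**.5*255).astype(np.uint8)
    for q,col in((1,(0,255,0)),(-1,(0,0,255))):
      for th in(0,.014):
        P=[t+q*(w+th)*M[:,2]+i*M[:,0]-k*M[:,1] for i,k in((-.011,.006),(.011,.006),(.011,.045),(-.011,.045))]
        p=((proj(f,P)-bx+.5)*S).astype(int);cv2.polylines(a,[p.reshape(-1,1,2)],True,col,1)
    cv2.imwrite(f'pics/l_{n}.png',a)
```

```text
(no output)
```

View pics/l_side.png

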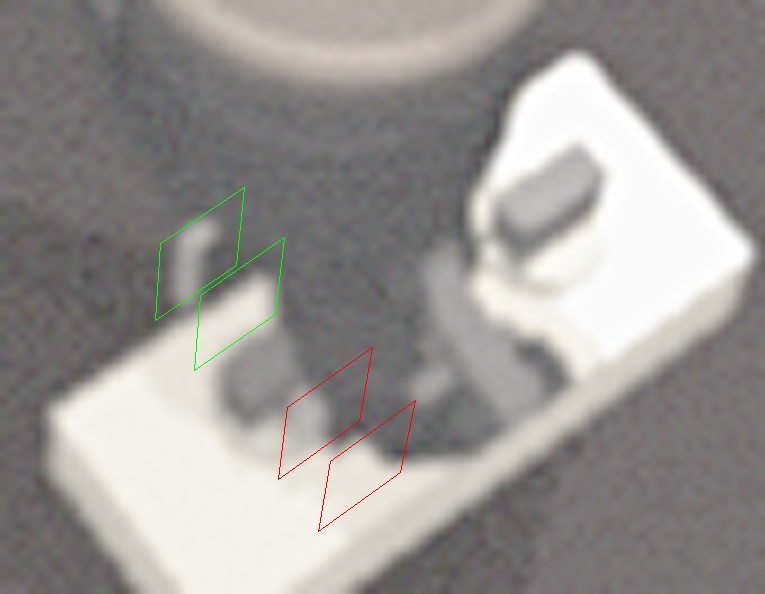

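View pics/l_top.png

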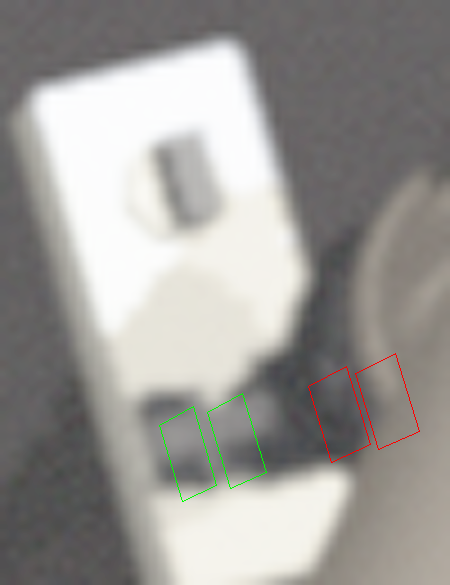

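Emit:
drive_tool(series=[[0,0,0,0,0,0,5],[0,0,0,0,0,0,5],[0,0,0,0,0,0,5],[0,0,0,0,0,0,5],[0,0,0,0,0,0,5]], squeeze=30)

```text
clock: 7.1
tcp_pos: [0.5246, -0.305, 0.0469]
orientation: [-1.562, -0.199, 0.2]
contact_force: [0.1, 0.7, 2.1]
grip_width: 0.0052
```

Run:
```python
from v import *
plan();view('m',(310,290,85,66),(415,160,50,65),9,9)
```

```text
t 7.1 tcp [ 524.6  -304.98   46.87] F [0.12 0.68 2.1 ] M [ 0.09  0.04 -0.02] w 5.21 jawang 104.56 y [-0.001 -0.001 -1.   ]
shift [0. 0. 0.] turn []
[[0.968, -0.001, -0.251], [0.251, -0.001, 0.968], [-0.001, -1.0, -0.001]]
```

View pics/m_side.png

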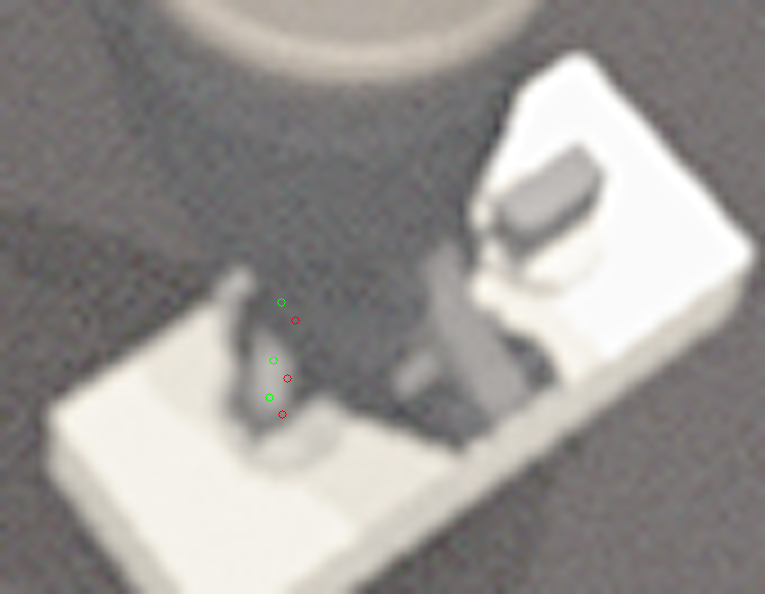

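Emit:
drive_tool(series=[[0,1,0,0,0,0,5],[0,2,0,0,0,0,5]])

```text
clock: 7.4
tcp_pos: [0.5254, -0.3055, 0.0463]
orientation: [-1.563, -0.2, 0.199]
contact_force: [-2.8, 2.8, 18.3]
grip_width: 0.0051
```

Emit:
drive_tool(series=[[0,0.5,0,0,0,0,5],[0,0.5,0,0,0,0,5]])

```text
clock: 7.6
tcp_pos: [0.5256, -0.3057, 0.0466]
orientation: [-1.563, -0.2, 0.198]
contact_force: [-2.2, 1.3, 7.8]
grip_width: 0.0048
```

Run:
```python
from v import *
d=load()
print(tri(d['side'],[(280/9+310-.5,350/9+290-.5)],d['top'],[(260/8+415-.5,386/8+170-.5)]))
print(tri(d['side'],[(545/9+310-.5,186/9+290-.5)],d['top'],[(180/8+415-.5,160/8+170-.5)]))
for n in d:print(n,ray(d[n],[(320,200)]))
plan()
```

```text
(array([ 0.52296471, -0.30486236,  0.0775929 ]), np.float64(0.0016586646504446341))
(array([ 0.59532469, -0.28607299,  0.06455164]), np.float64(0.00047084392595584057))
side (array([ 0.36312824, -0.58675988,  0.83819878]), array([[ 0.24004093,  0.59478957, -0.76721033]]))
top (array([ 3.79795272e-01, -2.71135212e-04,  1.19369679e+00]), array([[ 0.16420703,  0.00646856, -0.98652578]]))
t 7.6 tcp [ 525.57 -305.73   46.58] F [-2.22  1.3   7.76] M [ 0.26  0.38 -0.01] w 4.79 jawang 104.53 y [ 0.002 -0.001 -1.   ]
shift [0. 0. 0.] turn []
[[0.968, 0.002, -0.251], [0.251, -0.001, 0.968], [0.001, -1.0, -0.002]]
```

View pics/m_top.png

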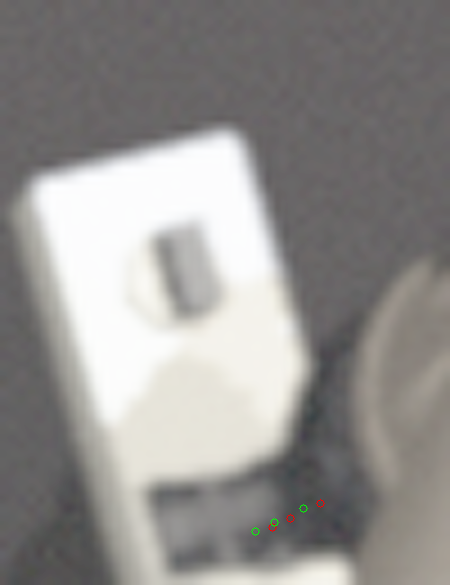

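Emit:
drive_tool(series=[[0,-8,0,0,0,0,5],[0,-8,0,0,0,0,40],[0,-8,0,0,0,0,40],[0,-8,0,0,0,0,40],[0,0,0,0,0,0,40]])

```text
clock: 8.1
tcp_pos: [0.5262, -0.3061, 0.0469]
orientation: [-1.564, -0.201, 0.197]
contact_force: [0.5, 0.6, 1.1]
grip_width: 0.0398
```

Emit:
drive_tool(series=[[-1,4,0,0,0,0,40],[-1,8,0,0,0,0,40],[-1,10,0,0,0,0,5],[-1,10,0,0,0,0,5],[-1,10,0,0,0,0,5]])

```text
clock: 8.6
tcp_pos: [0.5251, -0.3062, 0.0368]
orientation: [-1.564, -0.201, 0.197]
contact_force: [-0.2, 0.4, -1.1]
grip_width: 0.0108
```

Emit:
drive_tool(series=[[0,0,0,0,0,0,5],[0,0,0,0,0,0,5]])

```text
clock: 8.8
tcp_pos: [0.5251, -0.3062, 0.0369]
orientation: [-1.564, -0.201, 0.197]
contact_force: [-1.0, 0.2, 0.1]
grip_width: 0.0107
```

Run:
```python
from v import *
plan();view('n',(310,290,85,66),(415,160,50,65),9,9)
```

```text
t 8.8 tcp [ 525.09 -306.2    36.88] F [-0.98  0.15  0.1 ] M [0.05 0.03 0.  ] w 10.66 jawang 104.53 y [ 0.003 -0.002 -1.   ]
shift [0. 0. 0.] turn []
[[0.968, 0.003, -0.251], [0.251, -0.002, 0.968], [0.002, -1.0, -0.002]]
```

View pics/n_side.png

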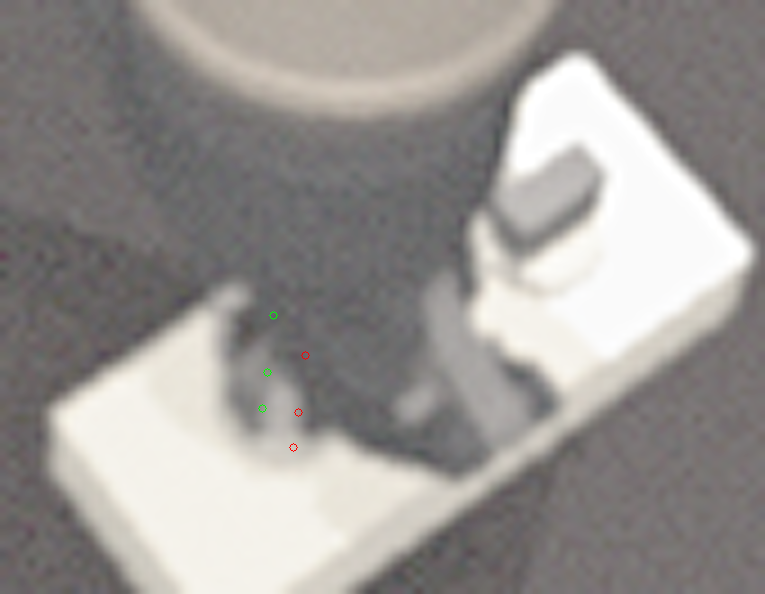

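Emit:
drive_tool(series=[[-1.5,0,1,0,0,0,22],[-1.5,0,1,0,0,0,22],[-1.5,3,1,0,0,0,22],[-1.5,6,1,0,0,0,22],[-1.5,6,1,0,0,0,22]])

```text
clock: 9.4
tcp_pos: [0.5231, -0.3054, 0.0303]
orientation: [-1.563, -0.201, 0.198]
contact_force: [0.4, 0.4, -0.4]
grip_width: 0.0219
```

Emit:
drive_tool(series=[[0,0,0,0,0,0,3],[0,0,0,0,0,0,3],[0,0,0,0,0,0,3],[0,0,0,0,0,0,3]], squeeze=80)

```text
clock: 9.8
tcp_pos: [0.5231, -0.305, 0.0304]
orientation: [-1.563, -0.201, 0.198]
contact_force: [-2.0, 2.7, 4.2]
grip_width: 0.0101
```

Emit:
drive_tool(series=[[0,-10,0,0,0,0,3],[0,-25,0,0,0,0,3],[0,-45,0,0,0,0,3],[0,-70,0,0,0,0,3],[0,-80,0,0,0,0,3]])

```text
clock: 10.3
tcp_pos: [0.5243, -0.3063, 0.1138]
orientation: [-1.565, -0.203, 0.195]
contact_force: [-0.6, -1.1, -0.8]
grip_width: 0.0098
```

Run:
```python
from v import *
plan();view('o',(290,230,120,120),(400,160,100,80),6,6)
```

```text
t 10.3 tcp [ 524.3  -306.31  113.8 ] F [-0.61 -1.11 -0.78] M [-0.06 -0.02 -0.01] w 9.81 jawang 104.51 y [ 0.006 -0.003 -1.   ]
shift [0. 0. 0.] turn []
[[0.968, 0.006, -0.251], [0.251, -0.003, 0.968], [0.005, -1.0, -0.004]]
```

View pics/o_side.png

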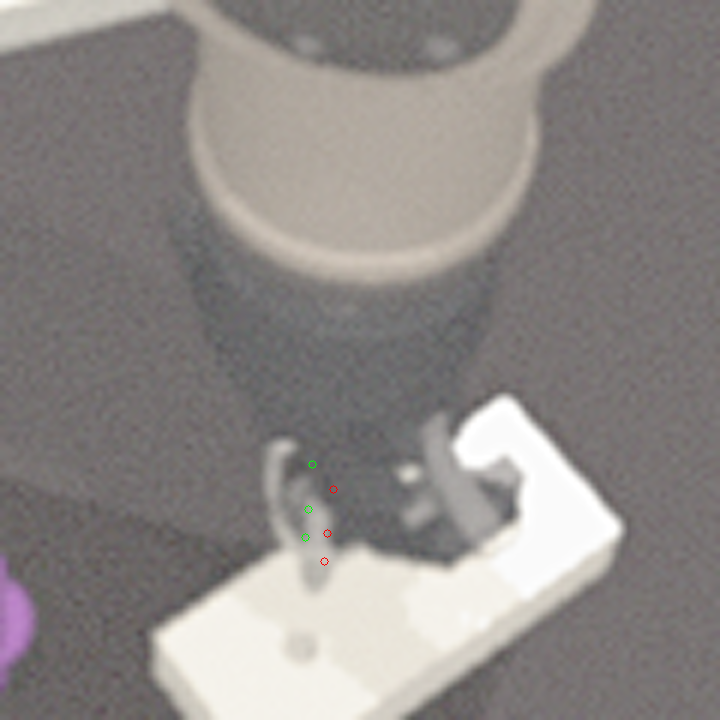

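View pics/o_top.png

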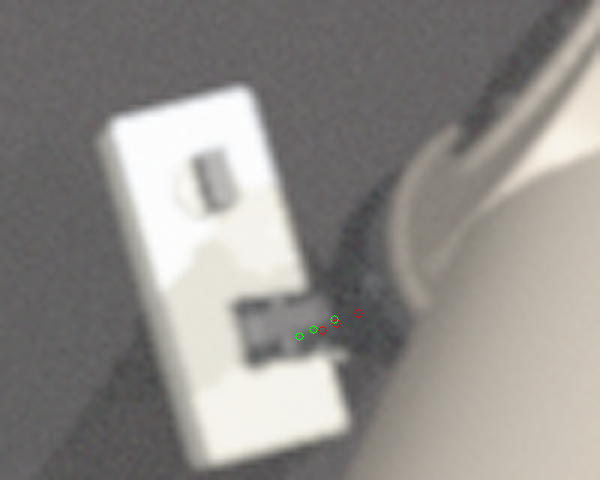

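Run:
```python
from v import *
d=load();f=d['side']
g=cv2.resize(f['frame'][295:340,325:375],None,fx=12,fy=12,interpolation=cv2.INTER_CUBIC);g=(np.clip(g/255.,0,1)**.5*255).astype(np.uint8)
o=r.get_obs();t=o['tcp_pos'];print(t)
nose=np.array([t[0],t[1],.0834]);
for z,rad in((0,.0035),(.008,.005),(.05,.005),(.05,.015),(.055,.015)):
    P=[nose+[rad*np.cos(k),rad*np.sin(k),z] for k in np.linspace(0,6.28,24)]
    q=((proj(f,P)-[325,295]+.5)*12).astype(int);cv2.polylines(g,[q.reshape(-1,1,2)],True,(0,0,255),1)
M=R.from_rotvec(o['orientation']).as_matrix()
P=[nose+[0,0,.077]+i*M[:,0]+j*M[:,2] for i,j in((-.013,-.006),(.013,-.006),(.013,.006),(-.013,.006))]
q=((proj(f,P)-[325,295]+.5)*12).astype(int);cv2.polylines(g,[q.reshape(-1,1,2)],True,(0,255,0),1)
cv2.imwrite('pics/p.png',g)
```

```text
[ 0.5241576  -0.30582752  0.11263349]
```

View pics/p.png

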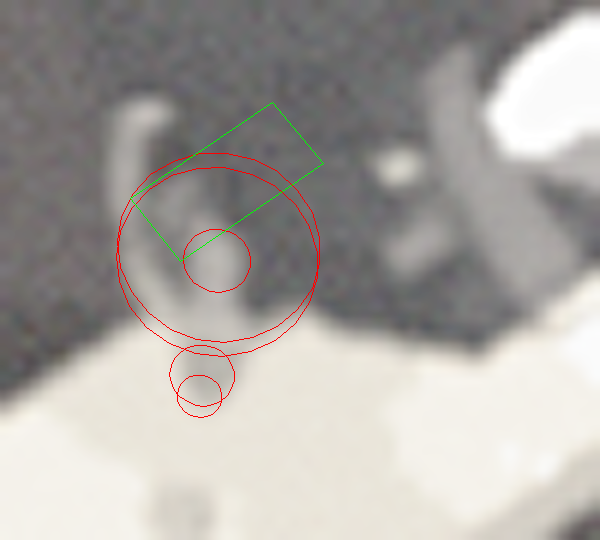

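Emit:
drive_tool(series=[[13,-5,42,0,8,0,3],[26,-10,84,0,16,0,3],[39,-10,126,0,24,0,3],[52,-10,168,0,32,0,3],[65,-10,209,0,40,0,3]])

```text
clock: 10.9
tcp_pos: [0.5337, -0.0853, 0.1213]
orientation: [-1.543, 0.349, -0.357]
contact_force: [0.9, -0.8, -1.4]
grip_width: 0.0104
```

Run:
```python
from h import *
print(r.get_obs()['joints']);plan([.5449,.1309,.124],np.radians(-3.33))
```

```text
[-0.44757229  0.40095719  0.61812494  1.98997106 -0.30681345  0.83822146
  1.46051693]
t 10.9 tcp [533.72 -85.26 121.34] F [ 0.94 -0.83 -1.41] M [ 0.03 -0.07 -0.01] w 10.37 jawang 64.21 y [ 0.004 -0.002 -1.   ]
   opt turn [-0.2 67.5  0.2]
   opt turn [   0.3 -112.5    0.2]
shift [-84.   -3.1 199.5] turn [array([-0.15, 67.54,  0.25])]
[[0.9, 0.004, 0.435], [-0.435, -0.002, 0.9], [0.005, -1.0, -0.0]]
```

Emit:
drive_tool(series=[[-17,-3,40,0,8,0,3],[-34,-3,80,0,16,0,3],[-51,-3,120,0,24,0,3],[-67,-3,160,0,32,0,3],[-84,-3,199.5,0,40,0,3]])

```text
clock: 11.4
tcp_pos: [0.5442, 0.1326, 0.1231]
orientation: [-1.379, 0.893, -0.901]
contact_force: [1.1, 0.1, -0.4]
grip_width: 0.0101
```

Run:
```python
from h import *
print(r.get_obs()['joints']);plan([.5449,.1309,.124],np.radians(-3.33))
```

```text
[-0.9383473   0.47364133  0.76967256  1.94798546 -0.41861512  0.88274502
  0.46471215]
t 11.4 tcp [544.19 132.59 123.11] F [ 1.12  0.13 -0.38] M [ 0.02  0.01 -0.  ] w 10.1 jawang 23.89 y [ 0.003 -0.003 -1.   ]
   opt turn [-0.2 27.2  0.2]
   opt turn [   0.3 -152.8    0.2]
shift [ 1.8 -0.9 -0. ] turn [array([-0.16, 27.22,  0.2 ])]
[[0.405, 0.003, 0.914], [-0.914, -0.003, 0.405], [0.004, -1.0, 0.002]]
```

Emit:
drive_tool(series=[[1,0,0,0,8,0,3],[1,0,0,0,16,0,3],[1,0,0,0,24,0,3],[1,0,0,0,27.2,0,3],[1,0,0,0,27.2,0,3]])

```text
clock: 11.9
tcp_pos: [0.5439, 0.1316, 0.1221]
orientation: [-1.183, 1.248, -1.256]
contact_force: [-0.3, -0.4, -1.0]
grip_width: 0.0105
```

Run:
```python
from v import *
plan([.5449,.1309,.124],np.radians(-3.33));view('q',(230,120,110,110),(220,160,110,80),7,7)
```

```text
t 11.9 tcp [543.87 131.62 122.1 ] F [-0.31 -0.41 -1.04] M [-0.03  0.    0.03] w 10.48 jawang -3.31 y [ 0.002 -0.004 -1.   ]
   opt turn [-0.1  0.   0.2]
   opt turn [   0.4 -180.     0.2]
shift [ 0.7 -1.9  1.1] turn [array([-0.13,  0.02,  0.24])]
[[-0.058, 0.002, 0.998], [-0.998, -0.004, -0.058], [0.004, -1.0, 0.002]]
```

View pics/q_side.png

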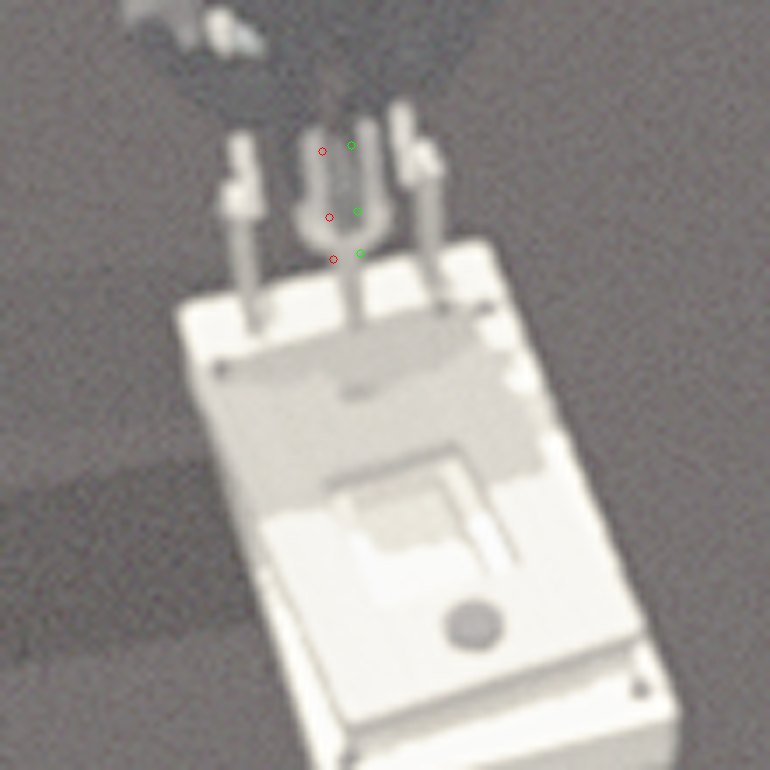

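View pics/q_top.png

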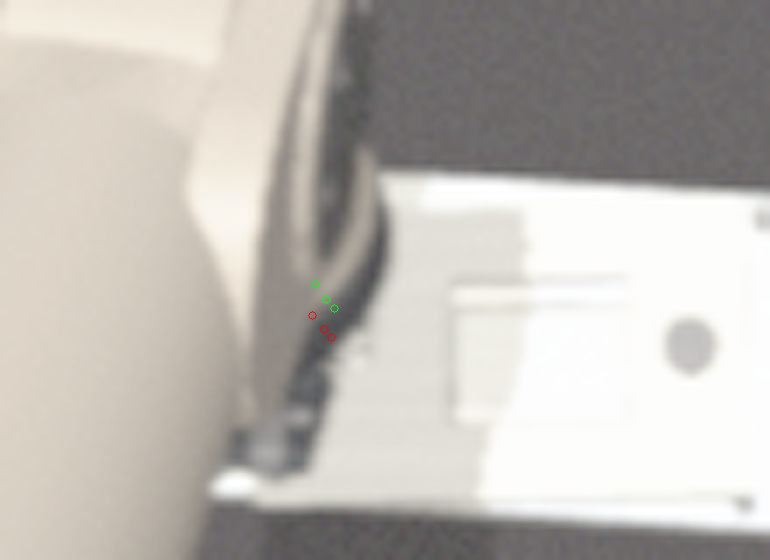

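Run:
```python
from v import *
d=load();f=d['side']
def px(u,v):return [(u+.5)/7-.5+230,(v+.5)/7-.5+120]
o=r.get_obs();t=o['tcp_pos'];print(t)
for z in (.085,.0917,.1):print('nose',z,atz(f,[px(351,323)],z))
print('hole',atz(f,[px(357,391)],.055))
for z in(.135,.142,.15):print('collarbot',z,atz(f,[px(343,240)],z))
g=cv2.imread('pics/q_side.png')
nose=np.array([t[0],t[1],.0917])
for z,rad in((0,.0035),(.008,.005),(.05,.005),(.05,.015),(.055,.015)):
    P=[nose+[rad*np.cos(k),rad*np.sin(k),z] for k in np.linspace(0,6.28,24)]
    q=((proj(f,P)-[230,120]+.5)*7).astype(int);cv2.polylines(g,[q.reshape(-1,1,2)],True,(0,0,255),1)
cv2.imwrite('pics/q2.png',g[80:420,150:500])
```

```text
[0.54412851 0.13157058 0.1224738 ]
nose 0.085 [[0.54488663 0.13629458 0.085     ]]
nose 0.0917 [[0.54326981 0.12986272 0.0917    ]]
nose 0.1 [[0.5412669 0.1218949 0.1      ]]
hole [[0.54372003 0.13139323 0.055     ]]
collarbot 0.135 [[0.54224929 0.12708274 0.135     ]]
collarbot 0.142 [[0.54046622 0.11997679 0.142     ]]
collarbot 0.15 [[0.53842844 0.1118557  0.15      ]]
```

View pics/q2.png

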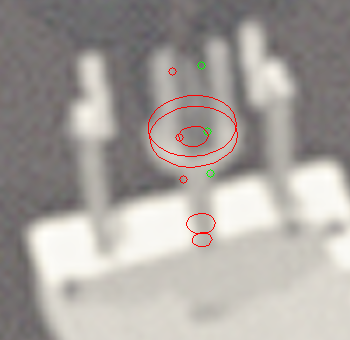

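Emit:
drive_tool(series=[[0,12,0,0,0,0,3],[0,24,0,0,0,0,3],[0,32,0,0,0,0,3],[0,36,0,0,0,0,3],[0,38,0,0,0,0,3]])

```text
clock: 12.5
tcp_pos: [0.5443, 0.1313, 0.0842]
orientation: [-1.183, 1.247, -1.254]
contact_force: [-0.4, 1.0, -0.3]
grip_width: 0.0098
```

Run:
```python
from v import *
plan([.5437,.1314,.08])
```

```text
t 12.5 tcp [544.34 131.28  84.25] F [-0.36  0.96 -0.3 ] M [0.36 0.04 0.02] w 9.82 jawang -3.22 y [ 0.002 -0.004 -1.   ]
shift [-0.1  4.2 -0.7] turn []
[[-0.056, 0.002, 0.998], [-0.998, -0.004, -0.056], [0.003, -1.0, 0.002]]
```

Emit:
drive_tool(series=[[0,2,0,0,0,0,3],[0,4,0,0,0,0,3],[0,5,0,0,0,0,3]])

```text
clock: 12.8
tcp_pos: [0.5445, 0.1323, 0.0794]
orientation: [-1.182, 1.247, -1.253]
contact_force: [-1.0, 3.6, 3.3]
grip_width: 0.0095
```

Run:
```python
from v import *
plan()
```

```text
t 12.8 tcp [544.48 132.26  79.36] F [-1.02  3.58  3.25] M [1.   0.26 0.04] w 9.5 jawang -3.18 y [ 0.002 -0.002 -1.   ]
shift [0. 0. 0.] turn []
[[-0.056, 0.002, 0.998], [-0.998, -0.002, -0.056], [0.002, -1.0, 0.002]]
```

Emit:
drive_tool(series=[[-1,0,0,0,0,0,3],[-2,0,0,0,0,0,3],[-2,0,0,0,0,0,3]])

```text
clock: 13.1
tcp_pos: [0.5445, 0.1338, 0.0792]
orientation: [-1.183, 1.247, -1.254]
contact_force: [0.4, -0.3, -1.4]
grip_width: 0.0099
```

Run:
```python
from v import *
plan();view('s',(230,120,110,110),(220,160,110,80),7,7)
```

```text
t 13.1 tcp [544.53 133.8   79.23] F [ 0.41 -0.31 -1.42] M [ 0.   -0.04 -0.06] w 9.88 jawang -3.19 y [ 0.002 -0.003 -1.   ]
shift [0. 0. 0.] turn []
[[-0.056, 0.002, 0.998], [-0.998, -0.003, -0.056], [0.003, -1.0, 0.003]]
```

View pics/s_side.png

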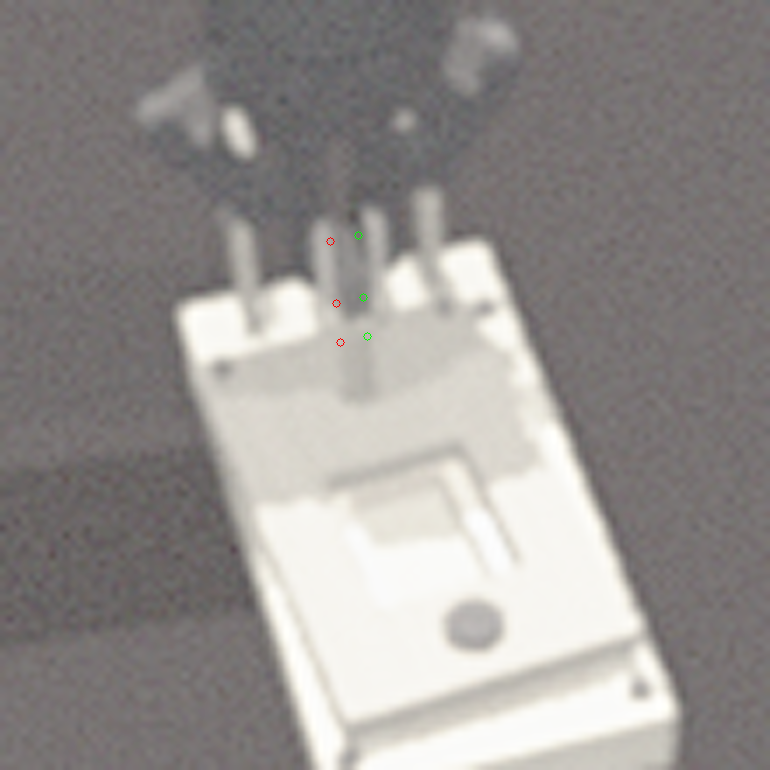

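Emit:
drive_tool(series=[[0,2,0,0,0,0,3],[0,4,0,0,0,0,3],[0,5,0,0,0,0,3]])

```text
clock: 13.5
tcp_pos: [0.5444, 0.1336, 0.074]
orientation: [-1.183, 1.247, -1.254]
contact_force: [-0.1, -1.1, -0.9]
grip_width: 0.01
```

Run:
```python
from v import *
plan()
```

```text
t 13.5 tcp [544.4  133.59  73.96] F [-0.12 -1.05 -0.94] M [ 0.01 -0.    0.  ] w 9.99 jawang -3.2 y [ 0.002 -0.003 -1.   ]
shift [0. 0. 0.] turn []
[[-0.056, 0.002, 0.998], [-0.998, -0.003, -0.056], [0.003, -1.0, 0.002]]
```

Emit:
drive_tool(series=[[0,1,0,0,0,0,3],[0,2,0,0,0,0,3],[0,2,0,0,0,0,3]])

```text
clock: 13.8
tcp_pos: [0.5443, 0.1335, 0.0718]
orientation: [-1.183, 1.247, -1.254]
contact_force: [0.2, 0.6, -1.3]
grip_width: 0.0101
```

Run:
```python
from v import *
plan()
```

```text
t 13.8 tcp [544.33 133.53  71.8 ] F [ 0.23  0.63 -1.26] M [-0.01  0.07 -0.03] w 10.06 jawang -3.2 y [ 0.002 -0.003 -1.   ]
shift [0. 0. 0.] turn []
[[-0.056, 0.002, 0.998], [-0.998, -0.003, -0.056], [0.003, -1.0, 0.002]]
```

Emit:
drive_tool(series=[[0,1,0,0,0,0,3],[0,2,0,0,0,0,3],[0,3,0,0,0,0,3],[0,3,0,0,0,0,3]])

```text
clock: 14.2
tcp_pos: [0.5442, 0.1335, 0.0687]
orientation: [-1.183, 1.247, -1.254]
contact_force: [0.0, -0.6, -0.9]
grip_width: 0.0101
```

Run:
```python
from v import *
plan()
```

```text
t 14.2 tcp [544.25 133.46  68.66] F [ 0.02 -0.61 -0.91] M [ 0.02 -0.05  0.  ] w 10.15 jawang -3.21 y [ 0.002 -0.004 -1.   ]
shift [0. 0. 0.] turn []
[[-0.056, 0.002, 0.998], [-0.998, -0.004, -0.056], [0.003, -1.0, 0.002]]
```

Emit:
drive_tool(series=[[0,1,0,0,0,0,3],[0,2,0,0,0,0,3],[0,3,0,0,0,0,3],[0,3,0,0,0,0,3]])

```text
clock: 14.6
tcp_pos: [0.5441, 0.1335, 0.0655]
orientation: [-1.184, 1.247, -1.254]
contact_force: [0.1, -0.0, -1.2]
grip_width: 0.01
```

Run:
```python
from v import *
plan()
```

```text
t 14.6 tcp [544.14 133.49  65.51] F [ 0.08 -0.   -1.22] M [-0.01 -0.03 -0.  ] w 10.05 jawang -3.2 y [ 0.001 -0.004 -1.   ]
shift [0. 0. 0.] turn []
[[-0.056, 0.001, 0.998], [-0.998, -0.004, -0.056], [0.003, -1.0, 0.002]]
```

Emit:
drive_tool(series=[[0,1,0,0,0,0,3],[0,2,0,0,0,0,3],[0,3,0,0,0,0,3],[0,4,0,0,0,0,3],[0,4,0,0,0,0,3]])

```text
clock: 15.1
tcp_pos: [0.5442, 0.1335, 0.0614]
orientation: [-1.184, 1.247, -1.254]
contact_force: [0.7, -0.2, -0.9]
grip_width: 0.0101
```

Run:
```python
from v import *
plan();view('u',(230,120,110,110),(220,160,110,80),7,7)
```

```text
t 15.1 tcp [544.18 133.52  61.4 ] F [ 0.67 -0.18 -0.92] M [ 0.13 -0.11  0.02] w 10.07 jawang -3.2 y [ 0.001 -0.004 -1.   ]
shift [0. 0. 0.] turn []
[[-0.056, 0.001, 0.998], [-0.998, -0.004, -0.056], [0.003, -1.0, 0.002]]
```

View pics/u_side.png

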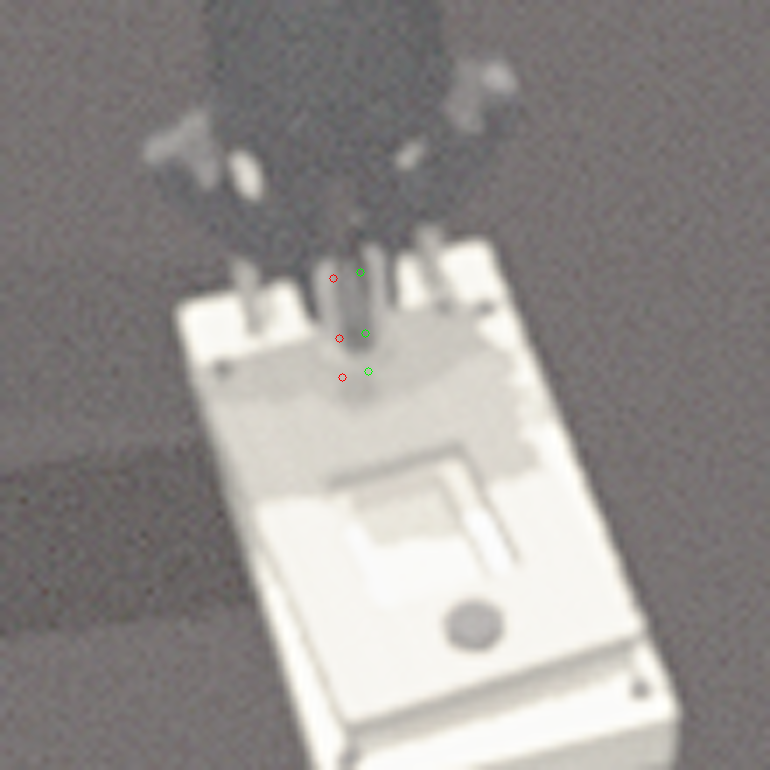

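Emit:
drive_tool(series=[[0,1,0,0,0,0,3],[0,2,0,0,0,0,3],[0,2,0,0,0,0,3]])

```text
clock: 15.5
tcp_pos: [0.5446, 0.1335, 0.0603]
orientation: [-1.183, 1.248, -1.253]
contact_force: [-2.9, 0.4, 9.6]
grip_width: 0.0096
```

Run:
```python
from v import *
plan()
```

```text
t 15.5 tcp [544.64 133.53  60.34] F [-2.87  0.35  9.62] M [0.08 0.61 0.03] w 9.62 jawang -3.21 y [ 0.002 -0.003 -1.   ]
shift [0. 0. 0.] turn []
[[-0.056, 0.002, 0.998], [-0.998, -0.003, -0.056], [0.003, -1.0, 0.002]]
```

Run:
```python
from v import *
d=load();f=d['side'];t=np.array([.5442,.1335,0]);g=cv2.imread('pics/u_side.png')
for nz,col in((.0305,(0,0,255)),(.0425,(0,255,0))):
  for z in(.05,.055):
    P=[t+[.015*np.cos(k),.015*np.sin(k),nz+z] for k in np.linspace(0,6.28,24)]
    q=((proj(f,P)-[230,120]+.5)*7).astype(int);cv2.polylines(g,[q.reshape(-1,1,2)],True,col,1)
cv2.imwrite('pics/u2.png',cv2.resize(g[200:460,220:480],None,fx=2,fy=2))
```

```text
(no output)
```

View pics/u2.png

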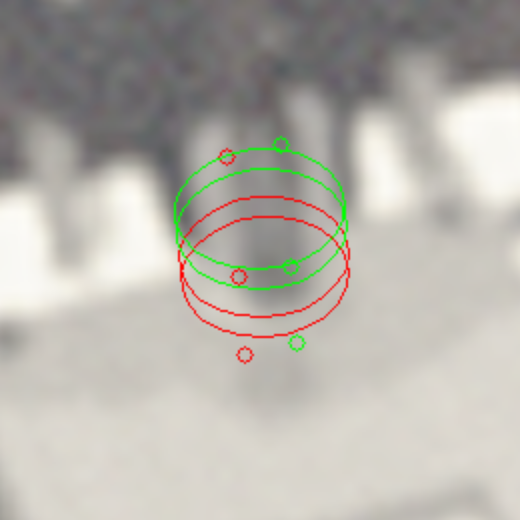

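Emit:
drive_tool(series=[[0,-2,0,0,0,0,3],[0,-2,2,0,0,0,3],[0,-2,4,0,0,0,3],[0,-2,6,0,0,0,3],[0,-2,7.5,0,0,0,3]])

```text
clock: 16.0
tcp_pos: [0.5519, 0.1334, 0.0621]
orientation: [-1.183, 1.248, -1.253]
contact_force: [-2.9, 1.2, 0.0]
grip_width: 0.0102
```

Run:
```python
from v import *
plan()
```

```text
t 16.0 tcp [551.9  133.4   62.08] F [-2.93  1.17  0.01] M [0.42 0.6  0.02] w 10.17 jawang -3.2 y [ 0.001 -0.003 -1.   ]
shift [0. 0. 0.] turn []
[[-0.056, 0.001, 0.998], [-0.998, -0.003, -0.056], [0.002, -1.0, 0.001]]
```

Emit:
drive_tool(series=[[0,1.4,0,0,0,0,3],[0,1.4,0.7,0,0,0,3],[0,1.4,1.3,0,0,0,3],[0,1.4,1.9,0,0,0,3]])

```text
clock: 16.4
tcp_pos: [0.5534, 0.1333, 0.0604]
orientation: [-1.184, 1.249, -1.252]
contact_force: [-1.9, 2.0, -1.4]
grip_width: 0.0101
```

Run:
```python
from v import *
plan()
```

```text
t 16.4 tcp [553.44 133.32  60.43] F [-1.89  2.02 -1.37] M [ 0.43  0.57 -0.03] w 10.12 jawang -3.2 y [ 0.    -0.003 -1.   ]
shift [0. 0. 0.] turn []
[[-0.056, 0.0, 0.998], [-0.998, -0.003, -0.056], [0.003, -1.0, 0.001]]
```

Emit:
drive_tool(series=[[0,1,0.3,0,0,0,3],[0,2,0.3,0,0,0,3],[0,2,0.3,0,0,0,3]])

```text
clock: 16.7
tcp_pos: [0.5539, 0.1334, 0.0584]
orientation: [-1.184, 1.248, -1.252]
contact_force: [-0.7, 2.6, 0.4]
grip_width: 0.0097
```

Run:
```python
from v import *
plan()
```

```text
t 16.7 tcp [553.9  133.36  58.4 ] F [-0.67  2.57  0.43] M [ 0.47  0.44 -0.03] w 9.66 jawang -3.19 y [ 0.001 -0.003 -1.   ]
shift [0. 0. 0.] turn []
[[-0.056, 0.001, 0.998], [-0.998, -0.003, -0.056], [0.003, -1.0, 0.001]]
```

Emit:
drive_tool(series=[[-0.5,1,0.3,0,0,0,3],[-0.6,2,0.3,0,0,0,3],[-0.6,3,0.3,0,0,0,3],[-0.6,3,0.3,0,0,0,3]])

```text
clock: 17.1
tcp_pos: [0.5543, 0.1337, 0.0552]
orientation: [-1.184, 1.248, -1.253]
contact_force: [-1.9, 0.4, -0.6]
grip_width: 0.0104
```

Run:
```python
from v import *
plan()
```

```text
t 17.1 tcp [554.32 133.74  55.22] F [-1.92  0.38 -0.61] M [0.18 0.34 0.01] w 10.41 jawang -3.2 y [ 0.001 -0.003 -1.   ]
shift [0. 0. 0.] turn []
[[-0.056, 0.001, 0.998], [-0.998, -0.003, -0.056], [0.003, -1.0, 0.001]]
```

Emit:
drive_tool(series=[[-0.1,1.5,0,0,0,0,3],[-0.1,3,0,0,0,0,3],[-0.1,4.5,0,0,0,0,3],[-0.1,6,0,0,0,0,3],[-0.1,6,0,0,0,0,3]])

```text
clock: 17.6
tcp_pos: [0.5544, 0.1337, 0.049]
orientation: [-1.184, 1.248, -1.253]
contact_force: [-1.3, 0.8, -0.9]
grip_width: 0.0103
```

Run:
```python
from v import *
plan()
```

```text
t 17.6 tcp [554.36 133.68  48.98] F [-1.34  0.77 -0.91] M [0.21 0.2  0.05] w 10.29 jawang -3.21 y [ 0.001 -0.003 -1.   ]
shift [0. 0. 0.] turn []
[[-0.056, 0.001, 0.998], [-0.998, -0.003, -0.056], [0.003, -1.0, 0.001]]
```

Emit:
drive_tool(series=[[-0.1,2,0,0,0,0,3],[-0.1,4,0,0,0,0,3],[-0.1,6,0,0,0,0,3],[-0.1,8,0,0,0,0,3],[-0.1,9,0,0,0,0,3]])

```text
clock: 18.1
tcp_pos: [0.5545, 0.1337, 0.0398]
orientation: [-1.184, 1.248, -1.253]
contact_force: [-1.0, 0.5, 0.7]
grip_width: 0.0099
```

Run:
```python
from v import *
plan()
```

```text
t 18.1 tcp [554.45 133.68  39.77] F [-1.05  0.53  0.73] M [0.16 0.23 0.04] w 9.86 jawang -3.21 y [ 0.001 -0.003 -1.   ]
shift [0. 0. 0.] turn []
[[-0.056, 0.001, 0.998], [-0.998, -0.003, -0.056], [0.003, -1.0, 0.001]]
```

Emit:
drive_tool(series=[[0,1.5,0,0,0,0,3],[0,3,0,0,0,0,3],[0,4.5,0,0,0,0,3],[0,5,0,0,0,0,3]])

```text
clock: 18.5
tcp_pos: [0.5549, 0.1337, 0.0355]
orientation: [-1.183, 1.248, -1.253]
contact_force: [-4.2, 1.0, 12.0]
grip_width: 0.0098
```

Run:
```python
from v import *
plan();view('w',(230,120,110,110),(220,160,110,80),7,7)
```

```text
t 18.5 tcp [554.93 133.71  35.48] F [-4.16  1.01 11.95] M [ 0.13  1.04 -0.04] w 9.85 jawang -3.22 y [ 0.002 -0.003 -1.   ]
shift [0. 0. 0.] turn []
[[-0.056, 0.002, 0.998], [-0.998, -0.003, -0.056], [0.003, -1.0, 0.002]]
```

View pics/w_side.png

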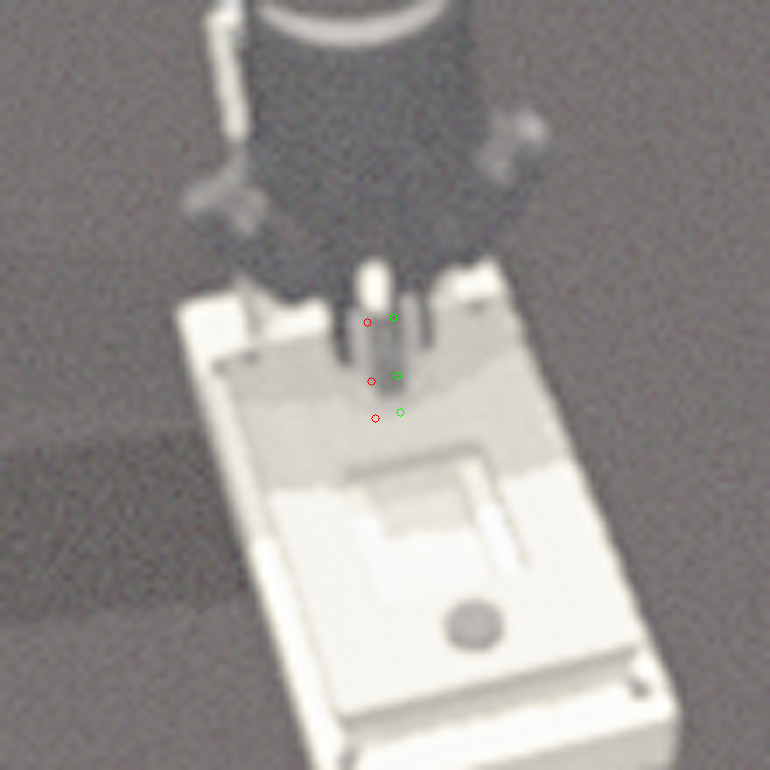

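Emit:
drive_tool(series=[[0,1,-0.3,0,0,0,3],[0,2,-0.3,0,0,0,3]])

```text
clock: 18.8
tcp_pos: [0.5554, 0.1337, 0.0353]
orientation: [-1.181, 1.249, -1.253]
contact_force: [-8.5, 0.5, 28.8]
grip_width: 0.0102
```

Emit:
drive_tool(series=[[0,0,0,0,0,0,30],[0,-1,0,0,0,0,30],[0,-3,0,0,0,0,30],[0,-15,0,0,0,0,30],[0,-35,0,0,0,0,30]])

```text
clock: 19.3
tcp_pos: [0.5545, 0.1334, 0.0703]
orientation: [-1.183, 1.25, -1.253]
contact_force: [0.3, -0.1, 0.5]
grip_width: 0.0301
```

Run:
```python
from v import *
plan();view('x',(230,120,110,110),(220,160,110,80),7,7)
```

```text
t 19.3 tcp [554.46 133.43  70.28] F [ 0.32 -0.14  0.54] M [ 0.01  0.01 -0.02] w 30.13 jawang -3.27 y [ 0.    -0.002 -1.   ]
shift [0. 0. 0.] turn []
[[-0.057, 0.0, 0.998], [-0.998, -0.002, -0.057], [0.002, -1.0, 0.0]]
```

View pics/x_side.png

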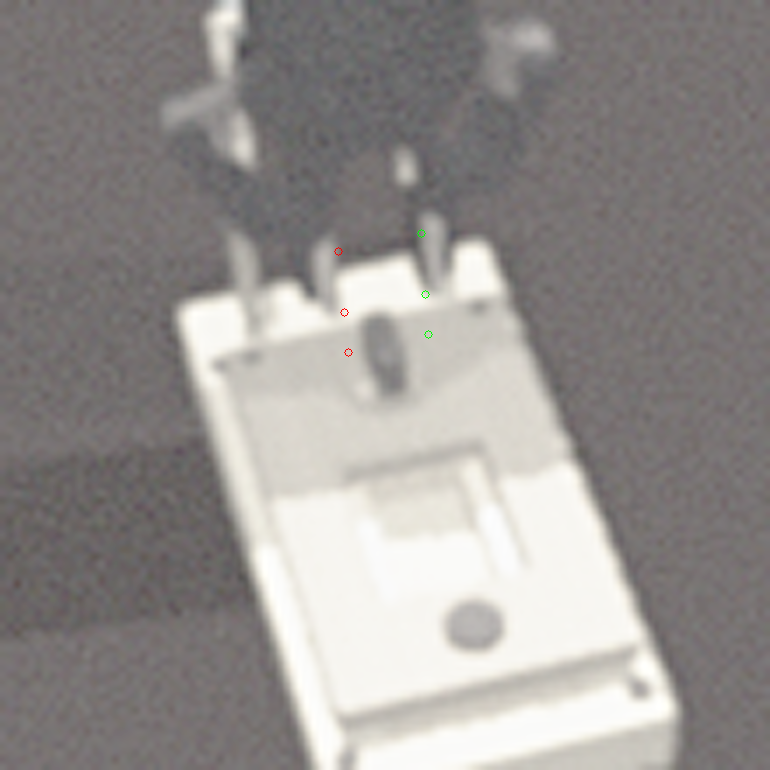

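Emit:
drive_tool(series=[[0,-40,0,0,0,0,0],[0,-80,0,0,0,0,0],[0,-120,0,0,0,0,0],[-20,-122,0,0,0,0,0],[-50,-122,0,0,0,0,0]])

```text
clock: 19.9
tcp_pos: [0.5604, 0.1825, 0.197]
orientation: [-1.171, 1.248, -1.257]
contact_force: [0.8, 0.3, -0.5]
grip_width: 0.0001
```

Run:
```python
from v import *
plan([.562,.267,.192],np.radians(-3.33));plan([.562,.267,.109])
d=save();print(r.get_obs()['joints'])
cv2.imwrite('pics/y_side.png',cv2.resize(d['side']['frame'][60:260,200:400],None,fx=3.5,fy=3.5,interpolation=cv2.INTER_CUBIC))
```

```text
t 19.9 tcp [560.35 182.5  196.97] F [ 0.79  0.32 -0.52] M [0.04 0.02 0.  ] w 0.07 jawang -3.5 y [ 0.009  0.002 -1.   ]
   opt turn [-0.5 -0.2 -0.1]
   opt turn [  0.2 179.8  -0.8]
shift [-84.4   5.1  -3.6] turn [array([-0.52, -0.17, -0.14])]
[[-0.061, 0.009, 0.998], [-0.998, 0.002, -0.061], [-0.002, -1.0, 0.009]]
t 19.9 tcp [560.35 182.5  196.97] F [ 0.79  0.32 -0.52] M [0.04 0.02 0.  ] w 0.07 jawang -3.5 y [ 0.009  0.002 -1.   ]
shift [-84.2  88.1  -4.3] turn []
[[-0.061, 0.009, 0.998], [-0.998, 0.002, -0.061], [-0.002, -1.0, 0.009]]
[-1.12642986  0.48237674  0.95190431  1.82105833 -0.44775549  1.06357746
 -0.05700469]
```

View pics/y_side.png

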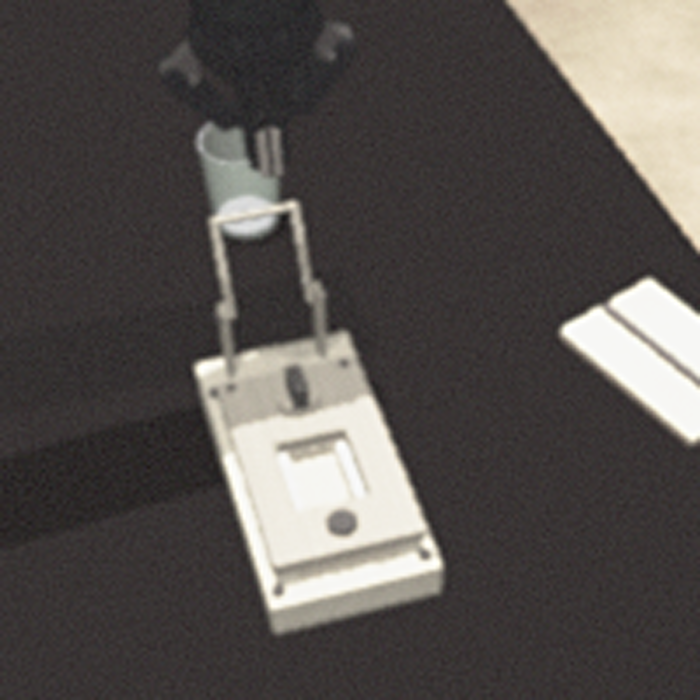

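Run:
```python
from v import *
d=load();f=d['side'];o=r.get_obs();t=o['tcp_pos']
for dz in(0,.01,.02,.03,.04):print(dz,(proj(f,t+[0,0,dz])[0]-[200,60])*3.5)
print('bar',atz(f,[(255/3.5+200-.4,213/3.5+60-.4)],.147))
# pin tab top center at seat
print('tab',(proj(f,[[.5545,.1337,.082],[.5545,.1337,.060]])-[200,60])*3.5)
```

```text
0 [265.88245416 199.61117071]
0.01 [264.91404618 187.94478765]
0.02 [263.93262869 176.10590458]
0.03 [262.93797626 164.09104683]
0.04 [261.92985995 151.89666036]
bar [[0.56123183 0.23669656 0.147     ]]
tab [[293.20204005 372.01206043]
 [294.80560592 393.30025804]]
```

Emit:
drive_tool(series=[[-40,0,-2,0,0,0,0],[-80,0,-3,0,0,0,0],[-86,0,-4,-0.5,0,0,0],[-86,0,-4,-0.5,0,0,0],[-86,20,-4,-0.5,0,0,0]])

```text
clock: 20.5
tcp_pos: [0.5615, 0.2739, 0.1768]
orientation: [-1.18, 1.248, -1.245]
contact_force: [0.0, -0.1, -0.0]
grip_width: 0.0002
```

Run:
```python
from v import *
plan([.562,.267,.112],np.radians(-3.33))
```

```text
t 20.5 tcp [561.49 273.94 176.82] F [ 0.04 -0.13 -0.  ] M [-0.04  0.02 -0.03] w 0.19 jawang -2.98 y [ 0.002  0.004 -1.   ]
   opt turn [-0.1  0.4 -0.2]
   opt turn [-3.000e-01 -1.796e+02  1.000e-01]
shift [ 7.1 64.8  0.8] turn [array([-0.09,  0.35, -0.21])]
[[-0.052, 0.002, 0.999], [-0.999, 0.004, -0.052], [-0.004, -1.0, 0.002]]
```

Emit:
drive_tool(series=[[2,20,1,0,0,0,0],[4,40,1,0,0,0,0],[4,58,1,0,0,0,0],[4,65,1,0,0,0,0],[4,65,1,0,0,0,0]])

```text
clock: 21.0
tcp_pos: [0.562, 0.2684, 0.1112]
orientation: [-1.181, 1.249, -1.247]
contact_force: [0.6, 0.2, 0.2]
grip_width: -0.0002
```

Run:
```python
from v import *
plan()
d=save()
cv2.imwrite('pics/z_side.png',cv2.resize(d['side']['frame'][40:240,200:400],None,fx=3.5,fy=3.5,interpolation=cv2.INTER_CUBIC))
```

```text
t 21.0 tcp [562.02 268.4  111.21] F [0.63 0.18 0.19] M [ 0.01 -0.04  0.01] w -0.16 jawang -3.08 y [ 0.001  0.002 -1.   ]
shift [0. 0. 0.] turn []
[[-0.054, 0.001, 0.999], [-0.999, 0.002, -0.054], [-0.002, -1.0, 0.0]]
```

View pics/z_side.png

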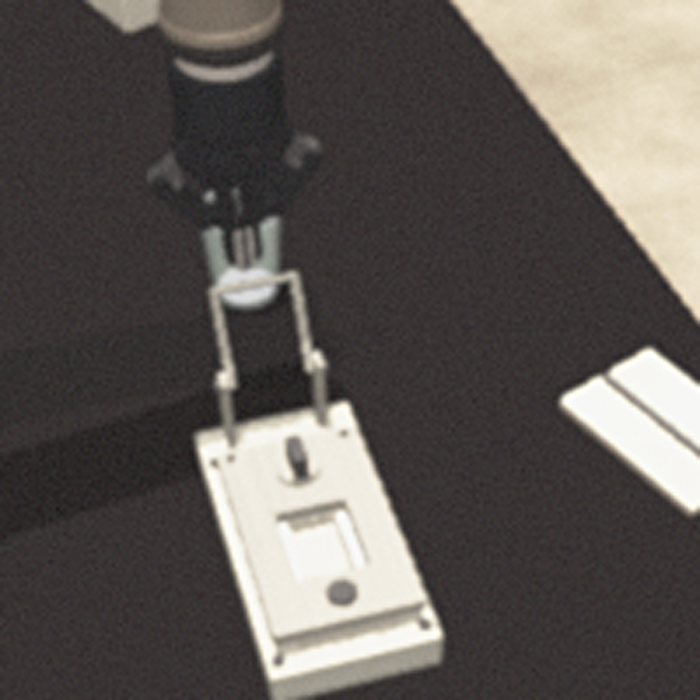

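Emit:
drive_tool(series=[[8,0,0,0,0,0,0],[16,-1,0,0,0,0,0],[24,-3,0,0,0,0,0],[32,-5,0,0,0,0,0],[40,-7,0,0,0,0,0]])

```text
clock: 21.6
tcp_pos: [0.561, 0.2285, 0.1199]
orientation: [-1.178, 1.248, -1.247]
contact_force: [0.0, -0.0, 0.9]
grip_width: 0.0001
```

Run:
```python
from v import *
plan()
d=save()
cv2.imwrite('pics/aa_side.png',cv2.resize(d['side']['frame'][40:240,200:400],None,fx=3.5,fy=3.5,interpolation=cv2.INTER_CUBIC))
```

```text
t 21.6 tcp [560.98 228.54 119.91] F [ 0.03 -0.02  0.9 ] M [ 0.05 -0.    0.02] w 0.12 jawang -3.06 y [ 0.003  0.004 -1.   ]
shift [0. 0. 0.] turn []
[[-0.053, 0.003, 0.999], [-0.999, 0.004, -0.053], [-0.004, -1.0, 0.003]]
```

View pics/aa_side.png

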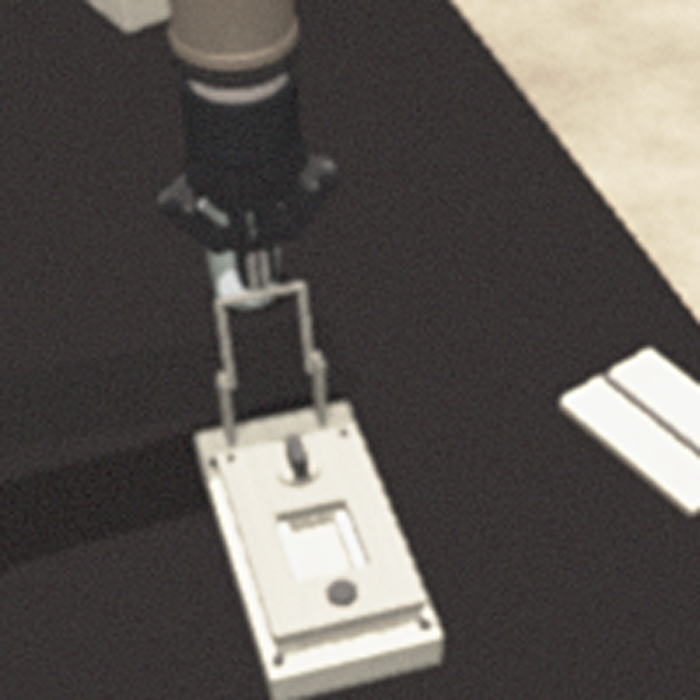

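Emit:
drive_tool(series=[[7,2,0,0,0,0,0],[14,2,0,0,0,0,0],[21,2,0,0,0,0,0],[26,2,0,0,0,0,0],[26,2,0,0,0,0,0]])

```text
clock: 22.2
tcp_pos: [0.5597, 0.2004, 0.118]
orientation: [-1.177, 1.25, -1.25]
contact_force: [-0.2, 0.1, 0.2]
grip_width: 0.0001
```

Run:
```python
from v import *
plan()
d=save()
cv2.imwrite('pics/bb_side.png',cv2.resize(d['side']['frame'][40:240,200:400],None,fx=3.5,fy=3.5,interpolation=cv2.INTER_CUBIC))
```

```text
t 22.2 tcp [559.74 200.36 118.01] F [-0.17  0.12  0.17] M [-0.02  0.02 -0.01] w 0.07 jawang -3.26 y [ 0.003  0.003 -1.   ]
shift [0. 0. 0.] turn []
[[-0.057, 0.003, 0.998], [-0.998, 0.003, -0.057], [-0.003, -1.0, 0.003]]
```

View pics/bb_side.png

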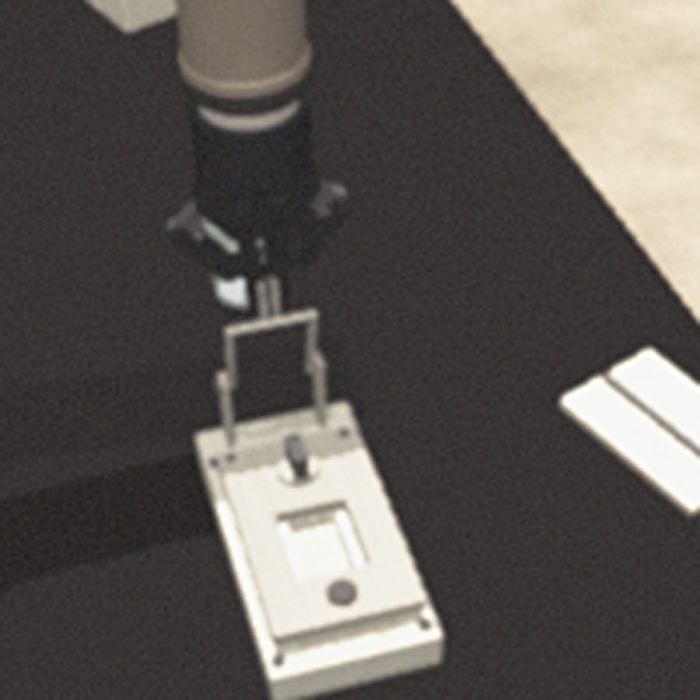

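Emit:
drive_tool(series=[[8,1,0,0,0,0,0],[12,1,0,0,0,0,0],[0,-5,0,0,0,0,0],[-10,-20,0,0,0,0,0],[-10,-30,0,0,0,0,0]])

```text
clock: 22.8
tcp_pos: [0.5606, 0.2143, 0.149]
orientation: [-1.177, 1.247, -1.246]
contact_force: [-0.1, 1.0, 0.1]
grip_width: 0.0001
```

Run:
```python
from v import *
plan()
d=save()
cv2.imwrite('pics/cc_side.png',cv2.resize(d['side']['frame'][40:240,200:400],None,fx=3.5,fy=3.5,interpolation=cv2.INTER_CUBIC))
```

```text
t 22.8 tcp [560.57 214.29 148.97] F [-0.1   1.01  0.1 ] M [ 0.03  0.01 -0.02] w 0.14 jawang -3.0 y [ 0.004  0.005 -1.   ]
shift [0. 0. 0.] turn []
[[-0.052, 0.004, 0.999], [-0.999, 0.005, -0.052], [-0.005, -1.0, 0.004]]
```

View pics/cc_side.png

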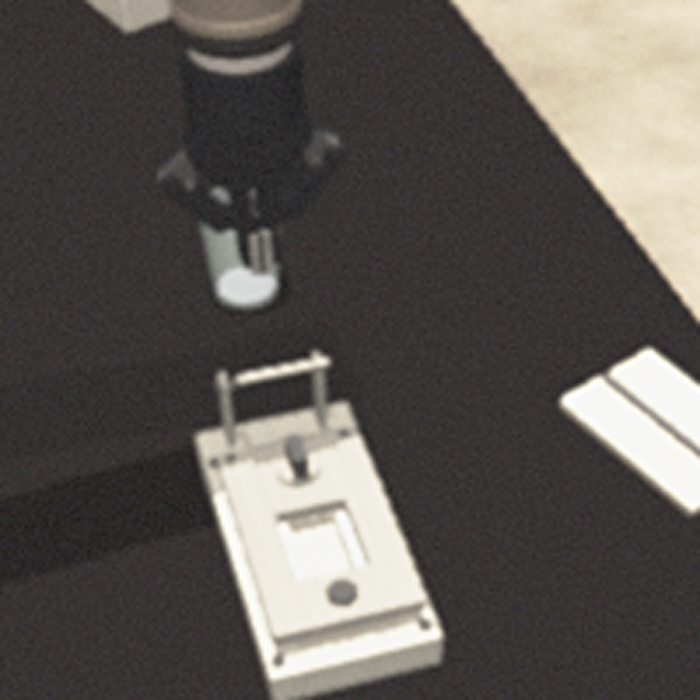

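Still falling, with the bar now at about (280,370) and the arms foreshortened toward the camera. I'll back off and wait.

Emit:
drive_tool(series=[[0,-20,0,0,0,0,0],[0,-40,0,0,0,0,0],[0,-50,0,0,0,0,0],[0,-50,0,0,0,0,0],[0,-50,0,0,0,0,0]])

```text
clock: 23.4
tcp_pos: [0.5605, 0.212, 0.1989]
orientation: [-1.176, 1.248, -1.248]
contact_force: [-0.3, -1.2, 0.3]
grip_width: 0.0001
```

Emit:
drive_tool(series=[[0,0,0,0,0,0,0],[0,0,0,0,0,0,0],[0,0,0,0,0,0,0],[0,0,0,0,0,0,0],[0,0,0,0,0,0,0]])

```text
clock: 23.9
tcp_pos: [0.5605, 0.212, 0.1988]
orientation: [-1.176, 1.248, -1.248]
contact_force: [-0.8, 0.0, -0.3]
grip_width: 0.0001
```

Run:
```python
from v import *
plan()
d=save()
cv2.imwrite('pics/dd_side.png',cv2.resize(d['side']['frame'][130:240,230:340],None,fx=6,fy=6,interpolation=cv2.INTER_CUBIC))
cv2.imwrite('pics/dd_full.png',d['side']['frame'])
f=d['side']
print('pin tab top exp',(proj(f,[[.5545,.1337,.082]])-[230,130])*6,'bar seated exp',(proj(f,[[.5245,.1327,.087],[.5845,.1347,.087]])-[230,130])*6)
```

```text
t 23.9 tcp [560.54 212.   198.77] F [-0.78  0.01 -0.25] M [-0.05 -0.04  0.03] w 0.11 jawang -3.11 y [ 0.005  0.005 -1.   ]
shift [0. 0. 0.] turn []
[[-0.054, 0.005, 0.999], [-0.999, 0.005, -0.054], [-0.005, -1.0, 0.005]]
pin tab top exp [[322.63206865 217.73496073]] bar seated exp [[253.42315755 229.11271955]
 [389.62181408 189.75400437]]
```

View pics/dd_side.png

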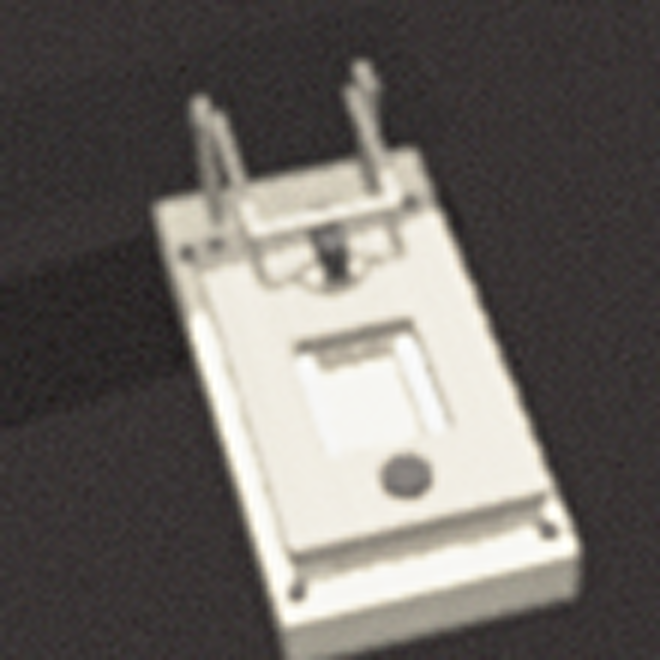

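View pics/dd_full.png

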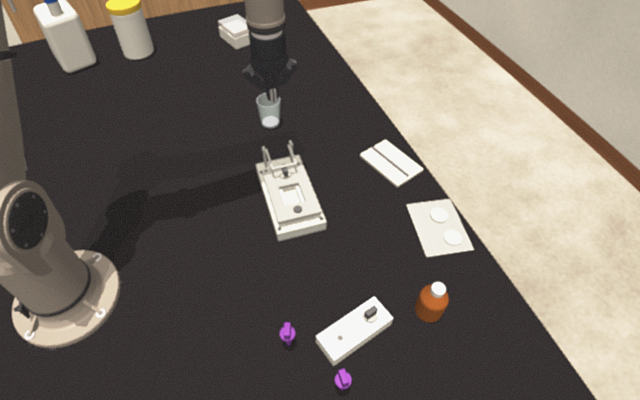

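Run:
```python
from v import *
d=save()
cv2.imwrite('pics/ee.png',np.hstack([cv2.resize(d['side']['frame'][130:200,240:320],None,fx=5,fy=5,interpolation=cv2.INTER_CUBIC),cv2.resize(d['top']['frame'][170:240,215:295],None,fx=5,fy=5,interpolation=cv2.INTER_CUBIC)]))
f=load()['side'];a=cv2.imread('pics/dd_full.png');print(np.abs(a[130:240,230:340].astype(int)-f['frame'][130:240,230:340]).mean())
```

```text
2.7188429752066114
```

View pics/ee.png

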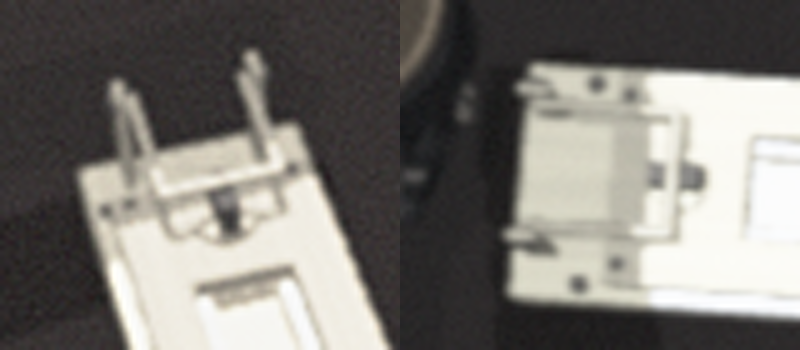

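In both views the bail lies across the pin's head: the crossbar is at about (215,175) in the side crop and (675,175) in the top crop. The tab shows on both sides of the bar, and nothing is moving.

Run:
```python
from h import *
print(r.hand_in())
```

```text
the job is handed in; nothing more can be done
None
```

The long pin is seated through cover, frame and base, and the bail lies down across its head. I handed the job in at about 24 s of the 64 s allowed; no verdict was reported.

**What I did:** I took the long pin from the stand and fed it through the cover hole. The frame's hole already overlapped the cover's, so the pin went through both until it met the base. I carried cover and frame back about 9.5 mm until the pin dropped into the base hole, then pressed until the collar stopped at the expected height, with 29 N at the wrist. After letting go of the pin, I pushed the bail past upright from behind and it fell shut on its own.

**Last checks:**
- **Bail and pin:** both cameras show the crossbar lying across the pin's head, and nothing moved between the last two pictures.
- **Other items:** the shorter pin, bottle, beaker and purple look-alikes looked unmoved in the last side picture.
- **Gripper:** it was clear of everything, with no contact force.

**What disagreed:**
- **Fingertip height:** the fingertips sat about 20 to 30 mm higher than the stated TCP. My first close on the pin missed, and the closed fingers then pressed lightly on top of its tab (up to 18 N). I corrected the height by touch and by picture.
- **Hole position:** the camera estimate of the holes was about 3 mm off along the base's length. I corrected that by feel.

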